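# Make up a polishing load

### The arm

A 7-joint arm with a two-finger parallel gripper is mounted at the origin on the work surface. World frame = base frame: x ahead of the robot, y to its left, z up, the work surface at z = 0. Lengths are in m, angles in rad, forces in N, time in s.
With the tool pointing down it reaches from about 0.425 to 0.925 m from the base axis. Payload 6.8 kg.
Tool frame: the origin (TCP) lies between the finger pads, 19 mm behind the fingertips; this is the grasp point; z points along the fingers, y is the line along which they close (so a half turn about z gives the same grasp; the last joint's range is limited). The gripper opens to 85 mm and grips with 20 to 120 N. Pads are 22 mm wide; open, the fingers measure 114 mm over their backs; the gripper's body (76 mm by 85 mm) begins 54 mm behind the grasp point. The pads swing forward as they close: fully open they stand 13 mm farther back than shut.
Start: joints at [-1.263, 0.477, 0.022, 1.555, -0.011, 1.109, -0.083], TCP at [0.273, 0.618, 0.25] pointing down, gripper open.
Joint ranges: [-2.96, 2.96], [-0.34, 2.1], [-1.41, 1.46], [0.24, 2.44], [-1.37, 4.51], [0.17, 1.92], [-2.96, 2.96]. Speed limits (rad/s): [2.39, 2.39, 3.14, 3.14, 3.14, 3.14, 3.14].

### API

Orientations are given as a unit quaternion [w, x, y, z].
In Python, from station import bot gives the robot as it stands. The module is installed in compiled form; this text tells all that it offers.
- The arm moves only by the tool step_arm, never from a script. Its argument "increments" is a list that holds one entry, the list of rows, each a list of 7 numbers: the opening, from -1 (shut) to 1 (fully open), then the shift along the tool's x, y, z in mm, then the turn, a rotation vector about the tool's x, y, z in degrees. In form: [[[grip, x, y, z, ax, ay, az], ...]]. A call has 1 to 10 rows; each row is the pose to reach, as a shift and turn from the pose commanded when the call began, along the tool's axes at that moment; what a row does not reach only later rows make up. A row lasts 1/12 s, in which the tool goes at most 41.7 mm and 7.16 degrees, less where a joint would pass 70% of its speed; a pose out of reach is approached as far as the arm can. A call with a gripper value outside its range is refused whole. The fingers move at their own pace and stop on an object; "force" is the grip in N (left out, the last holds). Time passes only in rows, so rows that repeat a pose let the fingers close. It gives the time, the measured TCP pose, the force, the opening and the grip force at its end, in the units of the state.
- bot.get_obs(): the state, without advancing time (a new reading comes with each control period).
- bot.read_camera(name): name is "scene" or "top" or "wrist"; returns a dict with "image" (420x560x3 uint8, red, green, blue), "camera_matrix" (3x3 intrinsics, pixels), "R" (3x3) and "t" (3): a world point X has camera coordinates R X + t. Camera axes: x right, y down, z forward; pixel columns grow to the right and rows downward; lengths in m; the calibration is good to about 2 mm. A picture is of the moment at which its call begins. There is no depth.
- bot.hand_in(): hands the job in; it is judged then, once.
The state is a dict: "t": time; "q": joint angles; "joint_vel": joint speeds; "joint_torque": joint torques, N m; "eef_pos": TCP position; "tool_rot": TCP orientation; "contact_force": force on the tool from outside, world axes, zero at the start; "torque": the same for the moment, N m; "gripper_width": opening from 0.0 (shut) to 1.0 (fully open); "grasp_force": force on a finger pad.
Only numpy, scipy, OpenCV 4.12 (cv2) and the standard library are available. Lean on these libraries where they do the work, as an engineer would, in place of code of your own. Each camera call takes 0.05 s, during which the arm holds its last target. There are 200 camera calls.

### The job

Make up the next polishing load: stand every blue bearing plate upright on edge in a slot of the white nylon work rack, and use the scoop to move all the white ceramic polishing balls from the grey trough into the charge box. Once all the balls are in, shut the box's lid, and leave the scoop standing on its rubber mat. Do not touch the balls with the fingers, and leave the pulleys and the spacer alone.

Things in the scene. Friction and masses are not known exactly. Their poses are not given: they have to be found in the camera images.
- rack: fixed white nylon work rack, 236 x 84 x 38 mm; origin at the centre of its underside; four open-ended slots run along its y, one after another along its x at x = -81, -27, 27 and 81 mm; each slot is 13 mm wide (x) and 30 mm deep, its floor 8 mm above the bench; the plate's thickness goes along the rack's x
- stand: fixed aluminium stand, 265 x 100 mm, on which the plates wait; origin at the centre of its underside; four stations along its x at x = -90, -30, 30, 90 mm, each with a backrest that reaches 50 mm up the plate, on which a plate leans, its top 15 degrees towards the stand's -x, and a 10 mm high lip that holds its foot
- plate0: loose blue bearing plate with a round bearing seat, 10 mm thick (its x) x 70 mm wide (its y) x 100 mm high (its z), 0.16 kg; origin at the middle of its lower edge face, z up the plate; it may be absent
- plate1: loose blue bearing plate with a round bearing seat, 10 mm thick (its x) x 70 mm wide (its y) x 100 mm high (its z), 0.16 kg; origin at the middle of its lower edge face, z up the plate; it may be absent
- plate2: loose blue bearing plate with a round bearing seat, 10 mm thick (its x) x 70 mm wide (its y) x 100 mm high (its z), 0.16 kg; origin at the middle of its lower edge face, z up the plate; it may be absent
- plate3: loose blue bearing plate with a round bearing seat, 10 mm thick (its x) x 70 mm wide (its y) x 100 mm high (its z), 0.16 kg; origin at the middle of its lower edge face, z up the plate; it may be absent
- box: fixed open grey charge box, outside 140 (x) x 130 (y) x 60 (z) mm, walls 4 mm; origin at the centre of its underside; the lid is hinged on its +x rim
- lid (a joint): angle of the charge box's lid (rad): 0 shut, about 1.6 standing upright, more leans outwards to the box's +x; stiff hinge, stays where it is left. The lid is an aluminium panel of about 140 x 130 x 6 mm
- lid_hinge (a point): middle of the lid's hinge line (along the box's y)
- trough: fixed grey plastic trough, outside 244 (x) x 84 (y) x 35 (z) mm, walls and floor 4 mm; origin at the centre of its underside; the floor is flat from x = -75 mm to the +x end wall, and at the -x end it slopes up at 36 degrees from there to 35 mm at x = -118 mm, where the end wall rises to 65 mm; the balls start on the flat near the slope
- ball0: white ceramic polishing ball, 20 mm diameter, 15 g; origin at its centre; it may be absent
- ball1: white ceramic polishing ball, 20 mm diameter, 15 g; origin at its centre; it may be absent
- ball2: white ceramic polishing ball, 20 mm diameter, 15 g; origin at its centre; it may be absent
- ball3: white ceramic polishing ball, 20 mm diameter, 15 g; origin at its centre; it may be absent
- ball4: white ceramic polishing ball, 20 mm diameter, 15 g; origin at its centre; it may be absent
- ball5: white ceramic polishing ball, 20 mm diameter, 15 g; origin at its centre; it may be absent
- ball6: white ceramic polishing ball, 20 mm diameter, 15 g; origin at its centre; it may be absent
- ball7: white ceramic polishing ball, 20 mm diameter, 15 g; origin at its centre; it may be absent
- scoop: steel scoop, 0.24 kg, most of it in the bowl,, with an upright square black handle 18 x 18 mm that reaches to 130 mm above its underside; origin on the handle's axis at the underside, +x towards the open mouth, z up the handle. Flat floor 2 mm thick and 64 mm wide from x = -12 to x = 85 mm; side walls 32 mm high from x = -12 to 82 mm; back wall 41 mm high at x = 11 mm; 2 mm sheet
- scoop_grip (a point): point on the handle's axis 95 mm above the scoop's underside, a good place for the TCP
- mat: fixed rubber mat, 150 (x) x 120 (y) x 3 mm, on which the scoop stands; origin at the centre of its underside
- big_pulley: bystander: grooved aluminium pulley, 90 mm diameter, 40 mm high; origin at the centre of its underside
- small_pulley: bystander: grooved aluminium pulley, 56 mm diameter, 35 mm high; origin at the centre of its underside
- spacer: bystander: black spacer tube, 40 mm diameter, 45 mm high; origin at the centre of its underside

How it is judged:
On the way, in this order (a step that is already met when the one before it is completed fails the run):
1. All the balls lie inside the charge box (x of ball0 in the frame of box between -0.066 and 0.066 m and y of ball0 in the frame of box between -0.061 and 0.061 m and z of ball0 in the frame of box between 0 and 0.055 m and x of ball1 in the frame of box between -0.066 and 0.066 m and y of ball1 in the frame of box between -0.061 and 0.061 m and z of ball1 in the frame of box between 0 and 0.055 m and x of ball2 in the frame of box between -0.066 and 0.066 m and y of ball2 in the frame of box between -0.061 and 0.061 m and z of ball2 in the frame of box between 0 and 0.055 m and x of ball3 in the frame of box between -0.066 and 0.066 m and y of ball3 in the frame of box between -0.061 and 0.061 m and z of ball3 in the frame of box between 0 and 0.055 m and x of ball4 in the frame of box between -0.066 and 0.066 m and y of ball4 in the frame of box between -0.061 and 0.061 m and z of ball4 in the frame of box between 0 and 0.055 m and x of ball5 in the frame of box between -0.066 and 0.066 m and y of ball5 in the frame of box between -0.061 and 0.061 m and z of ball5 in the frame of box between 0 and 0.055 m and x of ball6 in the frame of box between -0.066 and 0.066 m and y of ball6 in the frame of box between -0.061 and 0.061 m and z of ball6 in the frame of box between 0 and 0.055 m and x of ball7 in the frame of box between -0.066 and 0.066 m and y of ball7 in the frame of box between -0.061 and 0.061 m and z of ball7 in the frame of box between 0 and 0.055 m), for 0.2 s.
2. The lid of the charge box is shut, within 0.06 rad (value of joint lid below 0.06 rad), for 0.2 s.
At the end, for the whole second after the job is handed in: All balls lie in the box, lid shut within 0.06 rad. Every plate stands in a rack slot, foot within 4 mm of the slot floor, upright within 0.15 rad, within 15 mm of the slot's middle lengthwise. The scoop stands upright (0.08 rad) on its mat, handle within 70 mm of its centre. All at rest (all of step 1 and value of joint lid below 0.06 rad and x of plate0 in the frame of rack between -0.09 and 0.09 m and y of plate0 in the frame of rack between -0.015 and 0.015 m and z of plate0 in the frame of rack between 0.004 and 0.012 m and angle between each of plate0, plate1, plate2, plate3's own z axis and vertical below 0.15 rad and linear speed of each of plate0, plate1, plate2, plate3, scoop below 0.02 m/s and x of plate1 in the frame of rack between -0.09 and 0.09 m and y of plate1 in the frame of rack between -0.015 and 0.015 m and z of plate1 in the frame of rack between 0.004 and 0.012 m and x of plate2 in the frame of rack between -0.09 and 0.09 m and y of plate2 in the frame of rack between -0.015 and 0.015 m and z of plate2 in the frame of rack between 0.004 and 0.012 m and x of plate3 in the frame of rack between -0.09 and 0.09 m and y of plate3 in the frame of rack between -0.015 and 0.015 m and z of plate3 in the frame of rack between 0.004 and 0.012 m and horizontal distance between scoop and mat below 0.07 m and height (world z) of scoop between 0.0015 and 0.007 m and angle between scoop's own z axis and vertical below 0.08 rad); the robot touches nothing.
It fails at once if The fingers touch a ball: balls are moved with the scoop only (contact force between the fingers and ball0 above 0.5 N or contact force between the fingers and ball1 above 0.5 N or contact force between the fingers and ball2 above 0.5 N or contact force between the fingers and ball3 above 0.5 N or contact force between the fingers and ball4 above 0.5 N or contact force between the fingers and ball5 above 0.5 N or contact force between the fingers and ball6 above 0.5 N or contact force between the fingers and ball7 above 0.5 N).
It fails at once if A pulley or the spacer is moved more than 30 mm (distance of any of big_pulley, small_pulley, spacer from where it was at the start of the episode above 0.03 m).
Of plate0, plate1, plate2, plate3 only 3 to 4 are there at a start; the rules pass over those that are not, and their reading is None.
Of ball0, ball1, ball2, ball3, ball4, ball5, ball6, ball7 only 5 to 8 are there at a start; the rules pass over those that are not, and their reading is None.
At some moment in a run one of scoop may be knocked a few centimetres aside while the robot is not near it.
It also fails if it takes over 210 s, if anything falls off the work surface, if the arm or the gripper's body presses on something with over 40 N, if the wrist force passes 120 N, or if a joint passes its speed limit or range.

## Working session

There is one attempt and no reset: what is moved stays moved. The work goes in short steps, Python scripts to look and compute and a tool call to move; the robot and the scene stay as the last step left them, time stands still between calls to the robot, and variables do not carry over. Pictures are saved under pics/ and viewed, at most 14 in all, crops included, and the job is handed in when it is done.

Besides the shell and the picture viewer there is one more tool, called after "Emit:" as name(argument=value, ...) on one line, values as JSON. step_arm: Moves the arm, as the interface text tells. Its arguments: {"type":"object","properties":{"increments":{"type":"array"},"force":{"type":"number"}},"required":["increments"]}

```bash
mkdir -p pics; ls
python3 - <<'E'
from station import bot
import cv2,json
o=bot.get_obs(); print(o)
for n in ["top","scene"]:
    c=bot.read_camera(n); cv2.imwrite(f"pics/{n}0.png",c["image"][:,:,::-1]); print(n,c["camera_matrix"].tolist(),c["R"].tolist(),c["t"].tolist())
E
```

```text
pics
{'t': 0.0, 'q': array([-1.26306543,  0.47779378,  0.02236904,  1.55645074, -0.01145923,
        1.10928237, -0.08310012]), 'joint_vel': array([ 1.83332255e-03, -3.57424676e-04, -4.12051135e-04, -5.78550323e-04,
       -6.08649780e-05,  3.20833481e-04,  3.66869154e-04]), 'joint_torque': array([ 4.83109379e-04, -5.96455622e+01,  1.60869732e+00, -2.81196535e+01,
        1.25420120e-02,  9.47022869e-03,  2.35962835e-05]), 'eef_pos': array([0.27248142, 0.61695651, 0.2490308 ]), 'tool_rot': array([-9.55214672e-05,  2.06413936e-01,  9.78464344e-01, -8.97918567e-04]), 'contact_force': array([-0.11567204,  0.41582469, -0.03846717]), 'torque': array([-0.00401869, -0.02552348, -0.03654095]), 'grasp_force': 0.0, 'gripper_width': 1.003121636421373}
top [[426.5194758696177, 0.0, 277.89035796967664], [0.0, 426.5194758696177, 211.50146051121376], [0.0, 0.0, 1.0]] [[0.014176805336722675, -0.9998952639945641, 0.0029119120326755446], [-0.9943112298352771, -0.014404974639322124, -0.10553518337075606], [0.10556607605619946, -0.0013991950835592142, -0.994411306170246]] [-0.00412441212087331, 0.5867426600072204, 0.9224571891224679]
scene [[534.9440446752924, 0.0, 285.63677572161316], [0.0, 534.9440446752924, 210.26415426833458], [0.0, 0.0, 1.0]] [[0.820304826625307, 0.5719074715760112, 0.004672833268926954], [0.42417646856416075, -0.6028885565580622, -0.6757216230725298], [-0.38363304723610897, 0.5562798147756852, -0.7371420845003133]] [-0.46650436602820833, -0.20338627168232637, 1.3600572597699105]
```

View pics/top0.png

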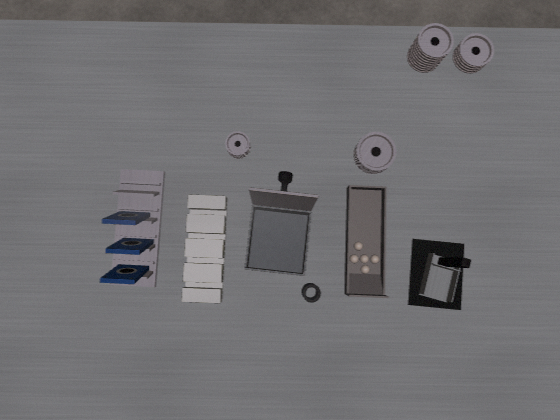

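View pics/scene0.png

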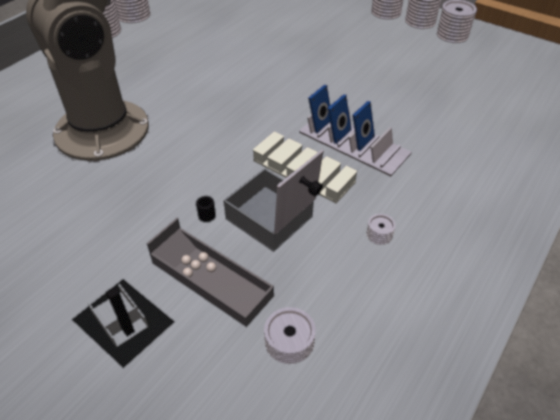

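The top view shows three blue plates at about (125,217), (130,245) and (125,273), with the fourth station empty. The rack is at (205,248), and the box at (278,240) has its lid standing open. The trough is at (365,240) with 5 balls, the scoop is on its mat at (437,273), and the spacer is at (311,292). I'll zoom in to get exact corners.

```bash
cat > h.py <<'E'
import numpy as np,cv2
from scipy.spatial.transform import Rotation as R
def cam(bot,n,f=None):
    c=bot.read_camera(n)
    if f: cv2.imwrite(f"pics/{f}.png",c["image"][:,:,::-1])
    return c
def ray(c,u,v):
    d=c["R"].T@np.linalg.inv(c["camera_matrix"])@np.array([u,v,1.]); o=-c["R"].T@c["t"]; return o,d
def plane(c,u,v,z):
    o,d=ray(c,u,v); return o+d*(z-o[2])/d[2]
def two(c1,p1,c2,p2):
    A=[];b=[]
    for c,p in((c1,p1),(c2,p2)):
        o,d=ray(c,*p); d/=np.linalg.norm(d); P=np.eye(3)-np.outer(d,d); A.append(P);b.append(P@o)
    return np.linalg.lstsq(np.vstack(A),np.hstack(b),rcond=None)[0]
def proj(c,X):
    x=c["camera_matrix"]@(c["R"]@np.asarray(X,float)+c["t"]); return x[:2]/x[2]
def zoom(img,x0,x1,y0,y1,s,f,tick=20):
    k=cv2.resize(img[y0:y1,x0:x1,::-1],None,fx=s,fy=s,interpolation=cv2.INTER_CUBIC)
    k=np.clip(k.astype(float)*1.4,0,255).astype(np.uint8)
    for u in range(x0,x1,tick):
        cv2.line(k,((u-x0)*s,0),((u-x0)*s,8),(0,255,255),1); cv2.putText(k,str(u),((u-x0)*s,18),0,.35,(0,255,255),1)
    for v in range(y0,y1,tick):
        cv2.line(k,(0,(v-y0)*s),(8,(v-y0)*s),(0,255,255),1); cv2.putText(k,str(v),(10,(v-y0)*s+4),0,.35,(0,255,255),1)
    cv2.imwrite(f"pics/{f}.png",k)
E
python3 - <<'E'
from station import bot
from h import *
import pickle
c={n:cam(bot,n) for n in("top","scene")}; pickle.dump(c,open("c0.pkl","wb"))
zoom(c["top"]["image"],95,240,165,310,4,"z1") 
zoom(c["top"]["image"],240,475,165,312,3,"z2")
for f in("z1","z2"): print(cv2.imread(f"pics/{f}.png").shape)
E
```

```text
(580, 580, 3)
(441, 705, 3)
```

View pics/z1.png

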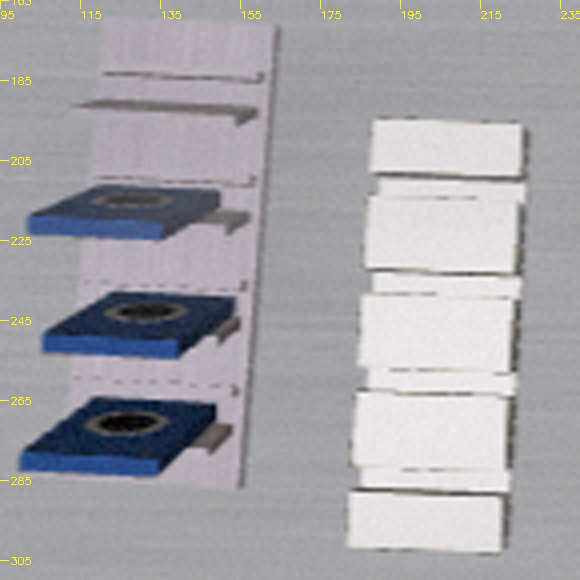

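View pics/z2.png

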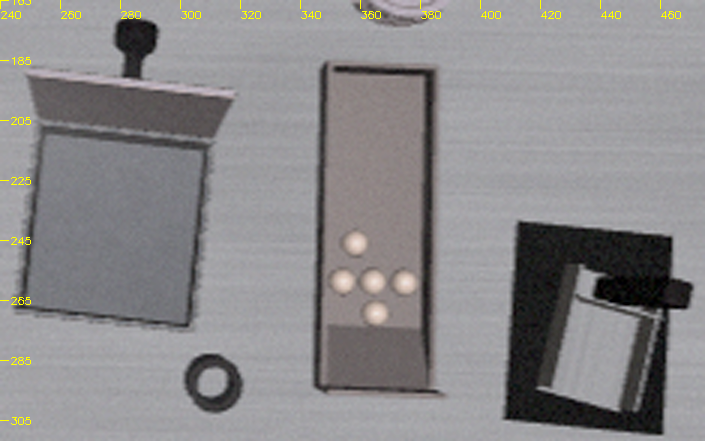

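The zooms give clear corners. The rack top runs (188,195)–(220,303), the box rim (253,207)–(303,274), the trough rim (347,186)–(388,296), the mat (413,239)–(461,309), and the top of the scoop handle is at about (470,263). I'll turn these into poses.

Run:
```python
from h import *
import pickle
np.set_printoptions(precision=4,suppress=True)
c=pickle.load(open("c0.pkl","rb")); T=c["top"]; S=c["scene"]
for k in c: print(k,"campos",-c[k]["R"].T@c[k]["t"])
z1=lambda x,y:(95+x/4,165+y/4); z2=lambda x,y:(240+x/3,165+y/3)
def show(n,pts,z,f):
    P=np.array([plane(T,*f(*p),z) for p in pts]); m=P.mean(0)
    d=[np.linalg.norm(P[i]-P[(i+1)%len(P)])*1000 for i in range(len(P))]
    e=(P[0]+P[1]-P[2]-P[3]) if len(P)==4 else P[0]-P[1]
    print(n,"ctr",m,"sides",np.round(d,1),"yaw",np.degrees(np.arctan2(e[1],e[0])))
    return P
show("rack",[(373,120),(523,126),(502,552),(347,548)],.038,z1)
show("box",[(40,125),(208,147),(188,327),(15,308)],.06,z2)
show("trough+end",[(322,63),(437,68)],.035,z2)
show("trough-end",[(315,390),(440,394)],.065,z2)
show("slope start",[(328,325),(425,328)],.004,z2)
print(show("lid top z.19",[(27,75),(234,93)],.19,z2))
show("mat",[(518,222),(672,237),(662,433),(505,418)],.003,z2)
print(show("stand",[(103,20),(279,25),(240,488),(68,485)],.005,z1))
P=show("scoopfront",[(538,388),(638,411)],.004,z2); print(P)
print("handle top",plane(T,*z2(685,293),.13))
for p in[(355,243),(343,281),(374,281),(405,282),(376,313)]: print("ball",plane(T,*z2(*p),.014))
for n,p in dict(p0=[(28,232),(162,238)],p1=[(43,351),(179,357)],p2=[(19,469),(158,475)]).items(): print(show(n,p,.005+.098,z1))
g=S["image"][:,:,::-1].astype(float)
zoom(S["image"],240,420,70,215,4,"z3")
```

```text
top campos [0.4861 0.0056 0.9792]
scene campos [ 0.9907 -0.6124  0.8673]
rack ctr [0.5021 0.1653 0.038 ] sides [ 83.6 233.3  84.1 234.5] yaw -1.3033677976060123
box ctr [0.5212 0.0041 0.06  ] sides [122.4 129.6 123.9 132.3] yaw -6.257795508170989
trough+end ctr [ 0.6448 -0.1935  0.035 ] sides [86. 86.] yaw 88.31993931683009
trough-end ctr [ 0.407 -0.184  0.065] sides [88.1 88.1] yaw 88.99190663841112
slope start ctr [ 0.4505 -0.1962  0.004 ] sides [73.3 73.3] yaw 89.0513943902181
lid top z.19 ctr [ 0.6048 -0.0055  0.19  ] sides [129.5 129.5] yaw 85.81627092926793
[[ 0.6095  0.0591  0.19  ]
 [ 0.6001 -0.07    0.19  ]]
mat ctr [ 0.4526 -0.3574  0.003 ] sides [117.6 147.3 118.  147.7] yaw -4.8179531256227115
stand ctr [0.5474 0.323  0.005 ] sides [102.1 265.3  96.8 266.2] yaw -1.7641194599950176
[[0.681  0.3699 0.005 ]
 [0.6795 0.2679 0.005 ]
 [0.4145 0.2786 0.005 ]
 [0.4148 0.3755 0.005 ]]
scoopfront ctr [ 0.3984 -0.3547  0.004 ] sides [76.4 76.4] yaw 77.94306327988171
[[ 0.4064 -0.3173  0.004 ]
 [ 0.3904 -0.3921  0.004 ]]
handle top [ 0.4799 -0.374   0.13  ]
ball [ 0.5129 -0.1784  0.014 ]
ball [ 0.4843 -0.1693  0.014 ]
ball [ 0.4846 -0.1925  0.014 ]
ball [ 0.4842 -0.2158  0.014 ]
ball [ 0.4609 -0.1939  0.014 ]
p0 ctr [0.549  0.3314 0.103 ] sides [69. 69.] yaw 88.25657575231646
[[0.5501 0.3659 0.103 ]
 [0.548  0.2969 0.103 ]]
p1 ctr [0.4883 0.32   0.103 ] sides [69.6 69.6] yaw 88.30111083890847
[[0.4893 0.3548 0.103 ]
 [0.4872 0.2852 0.103 ]]
p2 ctr [0.4286 0.3283 0.103 ] sides [70.6 70.6] yaw 88.36160396577722
[[0.4296 0.3635 0.103 ]
 [0.4276 0.293  0.103 ]]
```

View pics/z3.png

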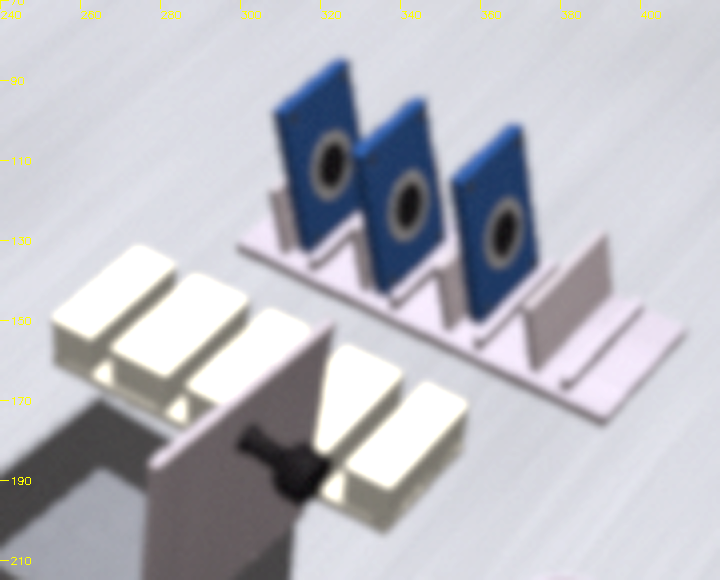

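The scene view shows all three plates leaning on their backrests with the far (+x) station empty, and the lid's black knob on its outer face at about (312,188). Next I'll go above the rack and stand for a wrist view.

```bash
cat >> h.py <<'E'
def tool(yaw,tilt=0,roll=0):
    """closing axis y at yaw (deg, world); tilt: turn about tool x so that z leans towards +y; roll: about tool y"""
    a=np.radians(yaw); y=np.array([np.cos(a),np.sin(a),0]); z=np.array([0,0,-1.]); x=np.cross(y,z)
    return R.from_matrix(np.c_[x,y,z])*R.from_euler("xy",[-tilt,roll],degrees=True)
def go(bot,pos,rot,sw=False):
    o=bot.get_obs(); q=o["tool_rot"]; C=R.from_quat([q[1],q[2],q[3],q[0]])
    d=C.inv().apply(np.array(pos)-o["eef_pos"])*1000; rv=(C.inv()*rot).as_rotvec(degrees=True)
    n=max(np.linalg.norm(d)/41.7,np.linalg.norm(rv)/7.16)
    print("shift",np.round(d,1),"turn",np.round(rv,1),"rows>=%.1f"%n)
E
python3 - <<'E'
from station import bot
from h import *
go(bot,[.50,.25,.32],tool(-1.5))
E
```

```text
shift [-356.4 -244.1  -70.3] turn [-0.1  0.  67.7] rows>=10.5
```

Emit:
step_arm(increments=[[[-0.3,-356,-244,-70,0,0,68],[-0.3,-356,-244,-70,0,0,68],[-0.3,-356,-244,-70,0,0,68],[-0.3,-356,-244,-70,0,0,68],[-0.3,-356,-244,-70,0,0,68],[-0.3,-356,-244,-70,0,0,68],[-0.3,-356,-244,-70,0,0,68],[-0.3,-356,-244,-70,0,0,68],[-0.3,-356,-244,-70,0,0,68],[-0.3,-356,-244,-70,0,0,68]]])

```text
t: 1.03
eef_pos: [0.4896, 0.2658, 0.3171]
tool_rot: [-0.0, 0.72, 0.694, 0.0]
contact_force: [1.7, 0.4, 0.2]
gripper_width: 0.35
grasp_force: 0.0
```

Emit:
step_arm(increments=[[[-0.3,0,0,0,0,0,0],[-0.3,0,0,0,0,0,0],[-0.3,0,0,0,0,0,0]]])

```text
t: 1.28
eef_pos: [0.4887, 0.2681, 0.3166]
tool_rot: [-0.0, 0.718, 0.696, -0.0]
contact_force: [-0.3, 1.3, -0.9]
gripper_width: 0.351
grasp_force: 0.0
```

Run:
```python
from station import bot
from h import *
import pickle
go(bot,[.50,.25,.32],tool(-1.5))
c=cam(bot,"wrist","w1"); pickle.dump(c,open("w1.pkl","wb"))
print(-c["R"].T@c["t"],c["R"].round(2).tolist(),c["camera_matrix"][0,0])
```

```text
shift [-17.7  11.8  -3.4] turn [-0.  -0.  -0.3] rows>=0.5
[0.49114862 0.33422666 0.4417267 ] [[1.0, -0.03, -0.0], [-0.03, -0.96, 0.26], [-0.01, -0.26, -0.97]] 346.1059164299368
```

View pics/w1.png

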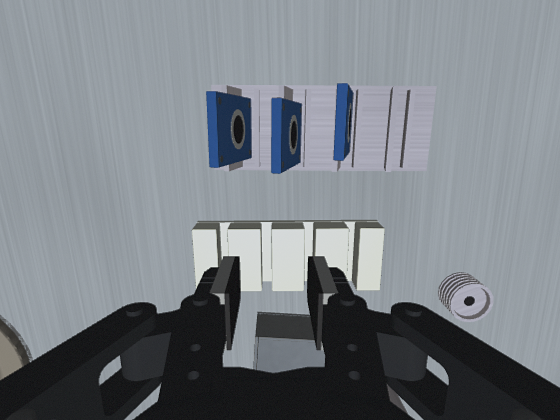

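The wrist view shows the plate tops as left strips at (212,130), (277,135) and (342,122). The rack blocks span (193–383, 222–290). I'll take edge profiles there.

Run:
```python
from h import *
import pickle
np.set_printoptions(precision=4,suppress=True,linewidth=160)
c=pickle.load(open("w1.pkl","rb")); I=c["image"].astype(float); g=I.mean(2)
def edges(p,th):
    d=np.diff(cv2.GaussianBlur(p[None],(0,0),.8)[0]); out=[]
    for i in range(1,len(d)-1):
        if abs(d[i])>th and abs(d[i])>=abs(d[i-1]) and abs(d[i])>abs(d[i+1]):
            a,b,e=abs(d[i-1]),abs(d[i]),abs(d[i+1]); out.append((i+.5+.5*(a-e)/(a-2*b+e),np.sign(d[i])))
    return out
for v in(238,252):
    p=g[v-3:v+4,180:400].mean(0)
    print("row",v,[(round(180+u,1),int(s),plane(c,180+u,v,.038)[:2].round(4).tolist()) for u,s in edges(p,8)])
for u in(245,290,330):
    p=g[200:240,u-3:u+4].mean(1); print("col",u,[(round(200+k,1),int(s)) for k,s in edges(p,6)])
b=(I[:,:,2]-I[:,:,0]>40).astype(np.uint8)
n,l,st,ce=cv2.connectedComponentsWithStats(b)
for k in range(1,n):
    if st[k,4]>200:
        m=(l==k).astype(np.uint8); ct=cv2.findContours(m,0,2)[0][0]; ap=cv2.approxPolyDP(ct,3,True)[:,0]
        print("plate poly",ap.tolist())
        y0=st[k,1]+st[k,3]//2; print([I[y0,x].astype(int).tolist() for x in range(st[k,0]-1,st[k,0]+16,1)])
```

```text
row 238 [(np.float64(192.4), 1, [0.3872, 0.1993]), (np.float64(216.3), -1, [0.4166, 0.1984]), (np.float64(220.1), 1, [0.4213, 0.1982]), (np.float64(226.7), -1, [0.4295, 0.198]), (np.float64(259.5), -1, [0.4698, 0.1967]), (np.float64(261.6), 1, [0.4723, 0.1967]), (np.float64(271.1), 1, [0.4841, 0.1963]), (np.float64(304.3), 1, [0.5249, 0.1951]), (np.float64(312.4), -1, [0.5348, 0.1948]), (np.float64(315.3), 1, [0.5385, 0.1946]), (np.float64(348.4), 1, [0.5791, 0.1934]), (np.float64(353.5), -1, [0.5854, 0.1932]), (np.float64(359.3), 1, [0.5925, 0.193]), (np.float64(383.4), -1, [0.6221, 0.1921])]
row 252 [(np.float64(193.3), 1, [0.3867, 0.1809]), (np.float64(216.9), -1, [0.416, 0.18]), (np.float64(220.7), 1, [0.4208, 0.1799]), (np.float64(228.4), 1, [0.4304, 0.1796]), (np.float64(259.8), -1, [0.4695, 0.1784]), (np.float64(261.5), 1, [0.4715, 0.1783]), (np.float64(270.4), -1, [0.4826, 0.178]), (np.float64(272.3), 1, [0.4849, 0.1779]), (np.float64(304.3), 1, [0.5248, 0.1767]), (np.float64(312.0), -1, [0.5343, 0.1764]), (np.float64(314.8), 1, [0.5378, 0.1763]), (np.float64(352.7), -1, [0.5
[... 651 characters left out ...]
], [26, 42, 69], [51, 63, 85], [106, 115, 123], [25, 21, 21]]
plate poly [[207, 91], [209, 166], [250, 157], [249, 99]]
[[153, 160, 167], [151, 158, 164], [145, 153, 160], [37, 75, 138], [42, 79, 136], [44, 81, 137], [43, 78, 136], [43, 79, 137], [43, 80, 138], [45, 81, 139], [46, 81, 140], [43, 78, 134], [33, 52, 83], [29, 47, 75], [29, 48, 77], [29, 49, 76], [27, 47, 76]]
plate poly [[272, 98], [271, 172], [279, 173], [299, 161], [300, 104]]
[[168, 168, 180], [96, 109, 138], [39, 77, 138], [45, 81, 138], [46, 79, 138], [44, 80, 137], [44, 80, 138], [45, 80, 139], [47, 82, 140], [46, 82, 141], [45, 79, 135], [31, 50, 77], [28, 48, 75], [27, 47, 76], [31, 50, 77], [29, 47, 77], [30, 48, 76]]
```

Run:
```python
from station import bot
from h import *
import pickle
np.set_printoptions(precision=4,suppress=True,linewidth=160)
c=pickle.load(open("w1.pkl","rb"))
for n,a in dict(p2=[(207,90.5),(208.5,166.5)],p1=[(271.5,97.5),(271,173)],p0=[(336.5,83.5),(333.5,160)]).items():
    A,B=[plane(c,*q,.1016) for q in a]; print(n,A,B,(A+B)/2,np.linalg.norm(A-B))
go(bot,[.499,.320,.145],tool(-1.6,15))
```

```text
p2 [0.4304 0.364  0.1016] [0.4262 0.2938 0.1016] [0.4283 0.3289 0.1016] 0.070347276077554
p1 [0.49   0.356  0.1016] [0.4873 0.2856 0.1016] [0.4886 0.3208 0.1016] 0.0705510825951851
p0 [0.5504 0.3664 0.1016] [0.5486 0.2964 0.1016] [0.5495 0.3314 0.1016] 0.0700791012435106
shift [ 51.3   9.4 171.3] turn [-15.    0.   -0.1] rows>=4.3
```

Emit:
step_arm(increments=[[[-0.3,51.8,-6.3,175,-15,0,0],[-0.3,51.8,-6.3,175,-15,0,0],[-0.3,51.8,-6.3,175,-15,0,0],[-0.3,51.8,-6.3,175,-15,0,0],[-0.3,51.8,-6.3,175,-15,0,0],[-0.3,51.8,-6.3,175,-15,0,0],[-0.3,51.8,-6.3,175,-15,0,0],[-0.3,51.8,-6.3,175,-15,0,0]]])

```text
t: 2.0
eef_pos: [0.485, 0.3204, 0.143]
tool_rot: [0.094, 0.712, 0.69, 0.092]
contact_force: [0.6, 0.1, 0.5]
gripper_width: 0.347
grasp_force: 0.0
```

Run:
```python
from station import bot
from h import *
go(bot,[.4988,.3205,.083],tool(-1.6,15))
```

```text
shift [ 0.5 -2.3 61.6] turn [ 0.1 -0.  -0.2] rows>=1.5
```

Emit:
step_arm(increments=[[[-0.3,0.5,-2.3,30,0,0,0],[-0.3,0.5,-2.3,45,0,0,0],[-0.3,0.5,-2.3,61.5,0,0,0],[-0.3,0.5,-2.3,61.5,0,0,0],[-0.3,0.5,-2.3,61.5,0,0,0],[-1,0.5,-2.3,61.5,0,0,0],[-1,0.5,-2.3,61.5,0,0,0],[-1,0.5,-2.3,61.5,0,0,0],[-1,0.5,-2.3,61.5,0,0,0],[-1,0.5,-2.3,61.5,0,0,0]]], force=60)

```text
t: 2.83
eef_pos: [0.4991, 0.3205, 0.0836]
tool_rot: [0.094, 0.712, 0.69, 0.092]
contact_force: [-1.4, -0.6, 7.6]
gripper_width: 0.108
grasp_force: 59.7
```

Emit:
step_arm(increments=[[[-1,0,0,0,0,0,0],[-1,0,0,0,0,0,0],[-1,0,0,0,0,0,0]]])

```text
t: 3.08
eef_pos: [0.4991, 0.3205, 0.0836]
tool_rot: [0.094, 0.712, 0.69, 0.092]
contact_force: [-1.5, -1.3, 8.4]
gripper_width: 0.11
grasp_force: 59.7
```

Emit:
step_arm(increments=[[[-1,0,0,-40,0,0,0],[-1,0,0,-80,0,0,0],[-1,0,0,-110,0,0,0],[-1,0,0,-110,0,0,0],[-1,0,0,-110,0,0,0]]])

```text
t: 3.5
eef_pos: [0.4698, 0.3218, 0.19]
tool_rot: [0.093, 0.712, 0.69, 0.093]
contact_force: [-0.5, -0.1, -2.6]
gripper_width: 0.107
grasp_force: 62.6
```

Run:
```python
from station import bot
from h import *
go(bot,[.4762,.1655,.145],tool(-1.4,0))
```

```text
shift [-156.2   -0.7   45.8] turn [15.1 -0.2 -0.4] rows>=3.9
```

Emit:
step_arm(increments=[[[-1,-80,0,0,8,0,0],[-1,-156,-0.7,20,15.1,-0.2,-0.4],[-1,-156.2,-0.7,45,15.1,-0.2,-0.4],[-1,-156.2,-0.7,45.8,15.1,-0.2,-0.4],[-1,-156.2,-0.7,45.8,15.1,-0.2,-0.4],[-1,-156.2,-0.7,45.8,15.1,-0.2,-0.4],[-1,-156.2,-0.7,45.8,15.1,-0.2,-0.4],[-1,-156.2,-0.7,45.8,15.1,-0.2,-0.4],[-1,-156.2,-0.7,45.8,15.1,-0.2,-0.4]]])

```text
t: 4.25
eef_pos: [0.4758, 0.166, 0.1437]
tool_rot: [0.001, 0.715, 0.699, -0.002]
contact_force: [0.4, 0.1, -0.2]
gripper_width: 0.109
grasp_force: 62.6
```

Run:
```python
from station import bot
from h import *
import pickle
go(bot,[.4762,.1655,.145],tool(-1.4,0))
c=cam(bot,"wrist"); pickle.dump(c,open("w2.pkl","wb"))
s=cam(bot,"scene"); zoom(s["image"],230,400,60,215,3,"s2")
a=cv2.imread("pics/s2.png"); zoom(c["image"],180,400,200,355,2,"w2"); b=cv2.imread("pics/w2.png")
h=max(a.shape[0],b.shape[0]); k=np.zeros((h,a.shape[1]+b.shape[1],3),np.uint8); k[:a.shape[0],:a.shape[1]]=a; k[:b.shape[0],a.shape[1]:]=b
print(k.shape); cv2.imwrite("pics/w2s2.png",k[:, :])
cv2.imwrite("pics/w2b.png",cv2.convertScaleAbs(cv2.resize(c["image"][120:420,130:430,::-1],None,fx=2,fy=2,interpolation=2),alpha=1.3))
```

```text
shift [-0.5  0.4 -1.3] turn [-0.1  0.2  0.1] rows>=0.0
(465, 950, 3)
```

View pics/w2b.png

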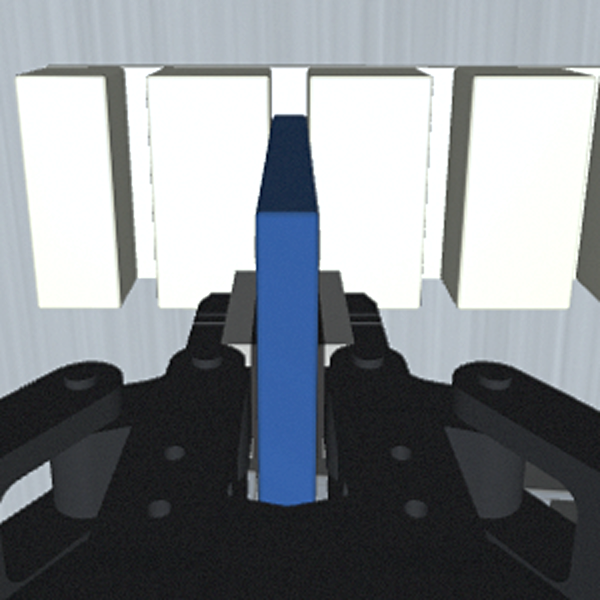

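The plate's foot edge at (290,115) in the zoom lies over the middle of the slot, whose edges are at 271 and 308. It's aligned, so I'll lower it.

Emit:
step_arm(increments=[[[-1,0,0,15,0,0,0],[-1,0,0,25,0,0,0],[-1,0,0,32,0,0,0],[-1,0,0,38,0,0,0],[-1,0,0,44,0,0,0],[-1,0,0,48,0,0,0],[-1,0,0,52,0,0,0],[-1,0,0,52,0,0,0],[-1,0,0,52,0,0,0]]])

```text
t: 5.1
eef_pos: [0.4758, 0.1639, 0.0915]
tool_rot: [0.001, 0.716, 0.698, -0.002]
contact_force: [-0.0, 0.2, -1.2]
gripper_width: 0.11
grasp_force: 62.8
```

Emit:
step_arm(increments=[[[-1,0,0,2,0,0,0],[-1,0,0,3,0,0,0],[-1,0,0,4,0,0,0],[-1,0,0,4,0,0,0]]])

```text
t: 5.43
eef_pos: [0.4757, 0.164, 0.0875]
tool_rot: [0.001, 0.716, 0.698, -0.002]
contact_force: [0.5, 0.3, -2.6]
gripper_width: 0.108
grasp_force: 62.8
```

Emit:
step_arm(increments=[[[-0.3,0,0,0,0,0,0],[-0.3,0,0,0,0,0,0],[-0.3,0,0,0,0,0,0],[-0.3,0,0,0,0,0,0],[-0.3,0,0,-30,0,0,0],[-0.3,0,0,-60,0,0,0],[-0.3,0,0,-90,0,0,0],[-0.3,0,0,-90,0,0,0],[-0.3,0,0,-90,0,0,0]]])

```text
t: 6.18
eef_pos: [0.477, 0.165, 0.1792]
tool_rot: [0.001, 0.716, 0.698, -0.0]
contact_force: [-0.4, 0.3, -0.4]
gripper_width: 0.35
grasp_force: 0.0
```

Run:
```python
from station import bot
from h import *
s=cam(bot,"scene","s3"); 
go(bot,[.4283+.0048+.0056-.0155,.3287,.083+.058],tool(-1.6,15))
```

```text
shift [162.9 -56.8  36.3] turn [-15.1   0.2   0.2] rows>=4.2
```

Emit:
step_arm(increments=[[[-0.3,82,-28,0,-7,0,0],[-0.3,163,-57,10,-15.1,0.2,0.2],[-0.3,163,-57,20,-15.1,0.2,0.2],[-0.3,163,-57,36,-15.1,0.2,0.2],[-0.3,163,-57,36,-15.1,0.2,0.2],[-0.3,163,-57,36,-15.1,0.2,0.2],[-0.3,163,-57,36,-15.1,0.2,0.2],[-0.3,163,-57,36,-15.1,0.2,0.2],[-0.3,163,-57,36,-15.1,0.2,0.2]]])

```text
t: 6.98
eef_pos: [0.4236, 0.3267, 0.1406]
tool_rot: [0.094, 0.712, 0.69, 0.09]
contact_force: [0.1, 0.1, 1.2]
gripper_width: 0.351
grasp_force: 0.0
```

Run:
```python
from station import bot
from h import *
go(bot,[.4283+.0048+.0056,.3287,.083],tool(-1.6,15))
```

```text
shift [ 2.6 -0.3 59.6] turn [-0.   0.1 -0.1] rows>=1.4
```

Emit:
step_arm(increments=[[[-0.3,2.6,-0.3,30,0,0,0],[-0.3,2.6,-0.3,45,0,0,0],[-0.3,2.6,-0.3,59.6,0,0,0],[-0.3,2.6,-0.3,59.6,0,0,0],[-0.3,2.6,-0.3,59.6,0,0,0],[-1,2.6,-0.3,59.6,0,0,0],[-1,2.6,-0.3,59.6,0,0,0],[-1,2.6,-0.3,59.6,0,0,0],[-1,2.6,-0.3,59.6,0,0,0],[-1,2.6,-0.3,59.6,0,0,0]]], force=60)

```text
t: 7.82
eef_pos: [0.4388, 0.3308, 0.0843]
tool_rot: [0.094, 0.711, 0.691, 0.092]
contact_force: [-0.4, -2.5, 7.2]
gripper_width: 0.107
grasp_force: 59.4
```

Emit:
step_arm(increments=[[[-1,0,0,0,0,0,0],[-1,0,0,-40,0,0,0],[-1,0,0,-80,0,0,0],[-1,0,0,-110,0,0,0],[-1,0,0,-110,0,0,0],[-1,0,0,-110,0,0,0]]])

```text
t: 8.32
eef_pos: [0.4096, 0.3328, 0.1911]
tool_rot: [0.093, 0.711, 0.691, 0.093]
contact_force: [0.2, -0.5, -2.4]
gripper_width: 0.112
grasp_force: 61.9
```

Run:
```python
from station import bot
from h import *
go(bot,[.4225,.166,.145],tool(-1.4,0))
```

```text
shift [-166.6    5.    48.5] turn [15.1 -0.2 -0.2] rows>=4.2
```

Emit:
step_arm(increments=[[[-1,-80,0,0,8,0,0],[-1,-160,4.5,20,15.1,-0.2,-0.2],[-1,-166.6,4.5,45,15.1,-0.2,-0.2],[-1,-166.6,4.5,48,15.1,-0.2,-0.2],[-1,-166.6,4.5,48,15.1,-0.2,-0.2],[-1,-166.6,4.5,48,15.1,-0.2,-0.2],[-1,-166.6,4.5,48,15.1,-0.2,-0.2],[-1,-166.6,4.5,48,15.1,-0.2,-0.2],[-1,-166.6,4.5,48,15.1,-0.2,-0.2]]])

```text
t: 9.07
eef_pos: [0.4217, 0.1659, 0.1442]
tool_rot: [0.001, 0.715, 0.699, -0.002]
contact_force: [-0.3, 0.3, -1.2]
gripper_width: 0.106
grasp_force: 61.9
```

```bash
cat > al.py <<'E'
from station import bot
from h import *
import sys
# wrist view: foot of held plate against slot edges; prints pixel columns
c=cam(bot,"wrist"); I=c["image"].astype(float); g=I.mean(2)
cv2.imwrite(f"pics/{sys.argv[1]}.png",c["image"][:,:,::-1])
for v in range(160,190,4):
    p=g[v-1:v+2,240:320].mean(0); d=np.diff(p); print(v,[(int(240+i),int(d[i])) for i in np.where(abs(d)>25)[0]])
b=(I[:,:,2]-I[:,:,0]>20); r=np.where(b[:,265:285].sum(1)>5)[0][0]; x=np.where(b[r+1,240:320])[0]+240; print("foot row",r,"cols",x.min(),x.max())
print(bot.get_obs()["eef_pos"],"cx",c["camera_matrix"][0,2])
E
python3 al.py w3
```

```text
160 [(263, -39), (264, -50), (265, 118), (282, -42), (283, -87), (284, 103)]
164 [(263, -37), (264, -53), (265, 118), (282, -42), (283, -87), (284, 101)]
168 [(263, -37), (264, -63), (265, 119), (282, -65), (283, -61), (284, 101)]
172 [(263, -34), (264, -80), (265, 110), (266, 25), (282, -79), (283, -44), (284, 101)]
176 [(263, -34), (264, -81), (265, 110), (266, 25), (282, -80), (283, -44), (284, 104)]
180 [(263, -31), (264, -82), (265, 107), (282, -81), (283, -44), (284, 104)]
184 [(263, -26), (264, -124), (282, 43), (284, 98)]
188 [(263, -25), (264, -152), (283, 56), (284, 93)]
foot row 181 cols 267 280
[0.42173779 0.16604402 0.14438807] cx 273.34568435696906
```

Emit:
step_arm(increments=[[[-1,0,0,15,0,0,0],[-1,0,0,25,0,0,0],[-1,0,0,32,0,0,0],[-1,0,0,38,0,0,0],[-1,0,0,44,0,0,0],[-1,0,0,48,0,0,0],[-1,0,0,52,0,0,0],[-1,0,0,55,0,0,0],[-1,0,0,57,0,0,0],[-1,0,0,57,0,0,0]]])

```text
t: 9.95
eef_pos: [0.4216, 0.1642, 0.0872]
tool_rot: [0.001, 0.716, 0.698, -0.002]
contact_force: [-0.3, -0.0, -1.7]
gripper_width: 0.107
grasp_force: 62.1
```

Emit:
step_arm(increments=[[[-0.3,0,0,0,0,0,0],[-0.3,0,0,0,0,0,0],[-0.3,0,0,0,0,0,0],[-0.3,0,0,0,0,0,0],[-0.3,0,0,-30,0,0,0],[-0.3,0,0,-60,0,0,0],[-0.3,0,0,-90,0,0,0],[-0.3,0,0,-90,0,0,0],[-0.3,0,0,-90,0,0,0]]])

```text
t: 10.7
eef_pos: [0.4229, 0.1655, 0.179]
tool_rot: [0.001, 0.716, 0.698, 0.0]
contact_force: [-0.1, -0.2, 0.2]
gripper_width: 0.352
grasp_force: 0.0
```

Run:
```python
from station import bot
from h import *
go(bot,[.5495+.0048+.0056-.0155,.3314,.083+.058],tool(-1.6,15))
```

```text
shift [169.  117.2  37.9] turn [-14.9   0.1   0.2] rows>=5.0
```

Emit:
step_arm(increments=[[[-0.3,58,39,0,-5,0,0],[-0.3,115,78,0,-10,0,0],[-0.3,169,117,10,-14.9,0.1,0.2],[-0.3,169,117,38,-14.9,0.1,0.2],[-0.3,169,117,38,-14.9,0.1,0.2],[-0.3,169,117,38,-14.9,0.1,0.2],[-0.3,169,117,38,-14.9,0.1,0.2],[-0.3,169,117,38,-14.9,0.1,0.2],[-0.3,169,117,38,-14.9,0.1,0.2],[-0.3,169,117,38,-14.9,0.1,0.2]]])

```text
t: 11.53
eef_pos: [0.5428, 0.3289, 0.1389]
tool_rot: [0.093, 0.712, 0.691, 0.089]
contact_force: [-0.2, 0.1, -0.4]
gripper_width: 0.351
grasp_force: 0.0
```

Run:
```python
from station import bot
from h import *
go(bot,[.5495+.0048+.0056,.3314,.083],tool(-1.6,15))
```

```text
shift [ 3.1  2.2 58.4] turn [-0.2  0.2 -0.1] rows>=1.4
```

Emit:
step_arm(increments=[[[-0.3,3.1,2,30,0,0,0],[-0.3,3.1,2,45,0,0,0],[-0.3,3.1,2,58.4,0,0,0],[-0.3,3.1,2,58.4,0,0,0],[-0.3,3.1,2,58.4,0,0,0],[-1,3.1,2,58.4,0,0,0],[-1,3.1,2,58.4,0,0,0],[-1,3.1,2,58.4,0,0,0],[-1,3.1,2,58.4,0,0,0],[-1,3.1,2,58.4,0,0,0]]], force=60)

```text
t: 12.37
eef_pos: [0.5604, 0.3334, 0.0837]
tool_rot: [0.093, 0.711, 0.691, 0.09]
contact_force: [-2.5, -1.4, 7.2]
gripper_width: 0.104
grasp_force: 60.1
```

Emit:
step_arm(increments=[[[-1,0,0,0,0,0,0],[-1,0,0,-40,0,0,0],[-1,0,0,-80,0,0,0],[-1,0,0,-110,0,0,0],[-1,0,0,-110,0,0,0],[-1,0,0,-110,0,0,0]]])

```text
t: 12.87
eef_pos: [0.532, 0.3351, 0.1906]
tool_rot: [0.093, 0.711, 0.691, 0.091]
contact_force: [-0.6, -0.1, -2.8]
gripper_width: 0.11
grasp_force: 61.8
```

Run:
```python
from station import bot
from h import *
go(bot,[.5298,.166,.144],tool(-1.4,0))
```

```text
shift [-169.1   -9.6   45.5] turn [14.9 -0.  -0.2] rows>=4.2
```

Emit:
step_arm(increments=[[[-1,-80,0,0,8,0,0],[-1,-160,-9.6,20,14.9,0,-0.2],[-1,-169,-9.6,40,14.9,0,-0.2],[-1,-169,-9.6,45,14.9,0,-0.2],[-1,-169,-9.6,45,14.9,0,-0.2],[-1,-169,-9.6,45,14.9,0,-0.2],[-1,-169,-9.6,45,14.9,0,-0.2],[-1,-169,-9.6,45,14.9,0,-0.2],[-1,-169,-9.6,45,14.9,0,-0.2]]])

```text
t: 13.62
eef_pos: [0.5292, 0.1669, 0.1431]
tool_rot: [0.0, 0.715, 0.699, -0.001]
contact_force: [-0.3, 0.6, -2.2]
gripper_width: 0.109
grasp_force: 61.9
```

```bash
python3 al.py w4
```

```text
160 [(265, 41), (266, 111), (283, -75), (284, -72)]
164 [(264, -50), (265, -38), (266, 119), (283, -79), (284, -47), (285, 103)]
168 [(264, -50), (265, -36), (266, 119), (283, -80), (284, -47), (285, 106)]
172 [(264, -50), (265, -38), (266, 119), (283, -80), (284, -46), (285, 108)]
176 [(264, -49), (265, -43), (266, 122), (283, -79), (284, -45), (285, 108)]
180 [(264, -48), (265, -64), (266, 98), (283, -120), (285, 105)]
184 [(264, -66), (265, -112), (281, 31), (282, 74), (283, -27), (285, 99)]
188 [(264, -157), (283, 48), (285, 92)]
foot row 182 cols 266 282
[0.5292272  0.16691541 0.14331441] cx 273.34568435696906
```

Emit:
step_arm(increments=[[[-1,0,0.4,15,0,0,0],[-1,0,0.4,25,0,0,0],[-1,0,0.4,32,0,0,0],[-1,0,0.4,38,0,0,0],[-1,0,0.4,44,0,0,0],[-1,0,0.4,48,0,0,0],[-1,0,0.4,52,0,0,0],[-1,0,0.4,54,0,0,0],[-1,0,0.4,56,0,0,0],[-1,0,0.4,56,0,0,0]]])

```text
t: 14.5
eef_pos: [0.5295, 0.1648, 0.087]
tool_rot: [0.0, 0.716, 0.698, -0.002]
contact_force: [-0.4, 0.2, -1.4]
gripper_width: 0.109
grasp_force: 62.1
```

Emit:
step_arm(increments=[[[-0.3,0,0,0,0,0,0],[-0.3,0,0,0,0,0,0],[-0.3,0,0,0,0,0,0],[-0.3,0,0,0,0,0,0],[-0.3,0,0,-40,0,0,0],[-0.3,0,0,-80,0,0,0],[-0.3,0,0,-120,0,0,0],[-0.3,0,0,-150,0,0,0],[-0.3,0,0,-190,0,0,0],[-0.3,0,0,-200,0,0,0]]])

```text
t: 15.33
eef_pos: [0.5325, 0.1658, 0.2937]
tool_rot: [0.002, 0.716, 0.698, 0.003]
contact_force: [0.3, 0.7, 0.3]
gripper_width: 0.348
grasp_force: 0.0
```

Run:
```python
from station import bot
from h import *
s=cam(bot,"scene"); t=cam(bot,"top"); import pickle; pickle.dump(dict(scene=s,top=t),open("c1.pkl","wb"))
zoom(t["image"],395,495,225,315,5,"a"); zoom(s["image"],60,170,270,370,5,"b")
a=cv2.imread("pics/a.png");b=cv2.imread("pics/b.png");k=np.zeros((500,1050,3),np.uint8);k[:450,:500]=a;k[:,500:]=b; cv2.imwrite("pics/scoop1.png",cv2.resize(k,None,fx=.76,fy=.76,interpolation=3))
go(bot,[.46,-.37,.34],tool(0))
```

```text
shift [-537.4  -57.7  -50.2] turn [ 0.2 -0.  -1.4] rows>=13.0
```

View pics/scoop1.png

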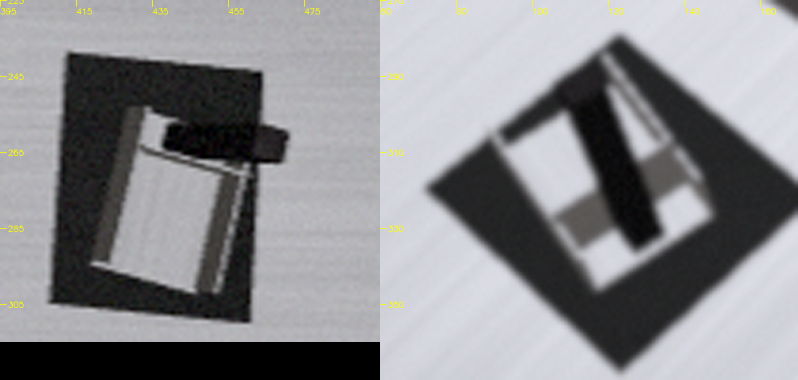

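The scoop stands on its mat. Its handle-top face centre is at about (270,143) in the left panel, the floor front edge runs (92,262)–(196,292), and the left floor edge runs up to (127,105).

Run:
```python
from h import *
import pickle
np.set_printoptions(precision=4,suppress=True)
c=pickle.load(open("c1.pkl","rb")); T=c["top"];S=c["scene"]
f=lambda x,y:(395+x/3.8,225+y/3.8); g=lambda x,y:(60+(x-380)/3.8,270+y/3.8)
FL=plane(T,*f(92,262),.005);FR=plane(T,*f(196,292),.005);BL=plane(T,*f(127,105),.005)
print(FL,FR,BL,np.linalg.norm(FL-FR),np.linalg.norm(FL-BL))
d=FL-BL; e=FR-FL
print("mouth yaw from side",np.degrees(np.arctan2(d[1],d[0])),"from front",np.degrees(np.arctan2(e[0],-e[1]))+180-0, np.degrees(np.arctan2(-e[0],e[1])))
m=(FL+FR)/2; y=np.radians(np.degrees(np.arctan2(d[1],d[0]))); print("handle from front",m-.085*np.array([np.cos(y),np.sin(y),0]))
print("handle top",plane(T,*f(270.5,143),.133), two(T,f(270.5,143),S,g(585,87)))
print("scene handle top@.133",plane(S,*g(583,87),.133))
```

```text
[ 0.4073 -0.3168  0.005 ] [ 0.3907 -0.378   0.005 ] [ 0.5003 -0.3397  0.005 ] 0.06346293219514582 0.09577280239622003
mouth yaw from side 166.1593875713928 from front 164.7946692643492 164.79466926434924
handle from front [ 0.4816 -0.3677  0.005 ]
handle top [ 0.4799 -0.3684  0.133 ] [ 0.4809 -0.3686  0.13  ]
scene handle top@.133 [ 0.4836 -0.3693  0.133 ]
```

Run:
```python
from station import bot
from h import *
go(bot,[.481,-.368,.26],tool(-14.5))
```

```text
shift [-534.9  -37.1   29.9] turn [ 0.2 -0.1 13.1] rows>=12.9
```

Emit:
step_arm(increments=[[[0.1,-400,-28,0,0,0,10],[0.1,-400,-28,0,0,0,10],[0.1,-400,-28,0,0,0,10],[0.1,-400,-28,0,0,0,10],[0.1,-400,-28,0,0,0,10],[0.1,-400,-28,0,0,0,10],[0.1,-400,-28,0,0,0,10],[0.1,-535,-37,30,0,0,13],[0.1,-535,-37,30,0,0,13],[0.1,-535,-37,30,0,0,13]]])

```text
t: 16.27
eef_pos: [0.4894, -0.25, 0.2715]
tool_rot: [-0.0, 0.79, 0.613, -0.002]
contact_force: [0.6, -0.3, 0.1]
gripper_width: 0.553
grasp_force: 0.0
```

Emit:
step_arm(increments=[[[0.1,-100,0,0,0,0,0],[0.1,-100,0,0,0,0,0],[0.1,-100,0,0,0,0,0],[0.1,-100,0,0,0,0,0]]])

```text
t: 16.6
eef_pos: [0.462, -0.3504, 0.2721]
tool_rot: [0.0, 0.793, 0.609, -0.003]
contact_force: [0.2, -0.1, -0.4]
gripper_width: 0.556
grasp_force: 0.0
```

Run:
```python
from station import bot
from h import *
go(bot,[.481,-.368,.17],tool(-14.5))
c=cam(bot,"wrist"); I=c["image"]
cv2.imwrite("pics/w5.png",I[:,:,::-1])
```

```text
shift [-11.5  23.2 102. ] turn [-0.2  0.3 -0.4] rows>=2.5
```

View pics/w5.png

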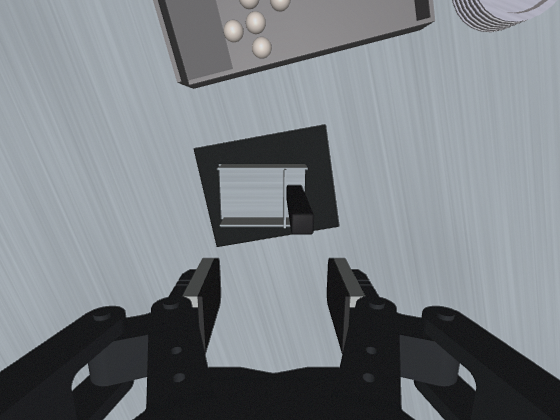

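The scoop is square to the gripper, with its handle-top centre at about (301,223). I'll cross-check that position and the trough's alignment from this view.

Run:
```python
from station import bot
from h import *
c=cam(bot,"wrist"); print("handle",plane(c,301.5,223,.133))
import pickle; pickle.dump(c,open("w5.pkl","wb"))
print("floor FL,BL",plane(c,219,167,.004),plane(c,306,167,.004))
```

```text
handle [ 0.48196103 -0.36478977  0.133     ]
floor FL,BL [ 0.40729038 -0.31663646  0.004     ] [ 0.50268011 -0.34162837  0.004     ]
```

Emit:
step_arm(increments=[[[0.1,-11.5,23,50,0,0,0],[0.1,-11.5,23,90,0,0,0],[0.1,-11.5,23,102,0,0,0],[0.1,-11.5,23,102,0,0,0],[0.1,-11.5,23,102,0,0,0]]])

```text
t: 17.12
eef_pos: [0.4848, -0.3604, 0.1701]
tool_rot: [-0.001, 0.79, 0.613, -0.002]
contact_force: [0.2, -0.2, 0.2]
gripper_width: 0.55
grasp_force: 0.0
```

Run:
```python
from station import bot
from h import *
go(bot,[.481,-.368,.098],tool(-14.5))
```

```text
shift [-8.2 -1.5 72.1] turn [-0.3  0.1  0.2] rows>=1.7
```

Emit:
step_arm(increments=[[[0.1,-7,-1.5,30,0,0,0],[0.1,-7,-1.5,50,0,0,0],[0.1,-7,-1.5,72,0,0,0],[0.1,-7,-1.5,72,0,0,0],[0.1,-7,-1.5,72,0,0,0],[-1,-7,-1.5,72,0,0,0],[-1,-7,-1.5,72,0,0,0],[-1,-7,-1.5,72,0,0,0],[-1,-7,-1.5,72,0,0,0],[-1,-7,-1.5,72,0,0,0]]], force=110)

```text
t: 17.95
eef_pos: [0.4819, -0.3696, 0.1017]
tool_rot: [0.001, 0.79, 0.613, -0.001]
contact_force: [-2.6, 1.2, 9.9]
gripper_width: 0.196
grasp_force: 106.8
```

Emit:
step_arm(increments=[[[-1,0,0,0,0,0,0],[-1,0,0,0,0,0,0],[-1,0,0,0,0,0,0]]])

```text
t: 18.2
eef_pos: [0.4819, -0.3696, 0.1017]
tool_rot: [0.001, 0.79, 0.613, -0.001]
contact_force: [-3.5, 2.6, 9.5]
gripper_width: 0.195
grasp_force: 106.8
```

Run:
```python
from h import *
import pickle
c=pickle.load(open("c1.pkl","rb"))["top"]; I=c["image"].astype(float); g=I.mean(2)
# trough walls in top view: row profiles
for v in(200,215,230):
    p=g[v-2:v+3,335:400].mean(0); d=np.diff(p); print(v,[(int(335+i),int(d[i])) for i in np.where(abs(d)>6)[0]])
for u in(355,365,375):
    p=g[180:300,u-2:u+3].mean(1); d=np.diff(p); print(u,[(int(180+i),int(d[i])) for i in np.where(abs(d)>6)[0]])
zoom(c["image"],335,400,180,302,4,"tr")
```

```text
200 [(345, -36), (346, -44), (347, 17), (348, 35), (349, 13), (380, -31), (381, -37), (383, 32), (384, 27), (385, 20), (386, 10)]
215 [(344, -12), (345, -36), (346, -29), (347, 32), (348, 24), (379, -9), (380, -33), (381, -25), (383, 40), (384, 23), (385, 20), (386, 9)]
230 [(344, -29), (345, -43), (346, -9), (347, 48), (348, 17), (379, -19), (380, -33), (381, -13), (383, 50), (384, 22), (385, 14), (386, 7)]
355 [(184, -12), (186, -67), (188, 49), (189, 22), (242, 7), (248, -9), (250, 8), (253, -10), (254, 20), (255, 19), (256, 14), (257, 9), (259, -9), (260, -14), (261, -24), (262, -12), (263, 9), (272, -12), (273, -15), (292, -9), (293, -29), (294, 67), (296, 15)]
365 [(185, -17), (186, -36), (187, -33), (188, 16), (189, 54), (253, -12), (254, 20), (255, 22), (256, 15), (257, 9), (259, -10), (260, -15), (261, -23), (262, -9), (265, 26), (266, 17), (267, 12), (268, 6), (269, -6), (270, -11), (271, -19), (272, -33), (273, -14), (293, -35), (294, 37), (295, 25), (296, 13), (297, 9)]
375 [(185, -19), (186, -11), (187, -67), (189, 58), (190, 11), (253, -9), (254, 9), (255, 26), (256, 18), (257, 9), (259, -9), (260, -11), (261, -23), (262, -23), (263, 8), (273, -18), (274, -9), (293, -17), (294, -11), (295, 55), (297, 18)]
```

View pics/tr.png

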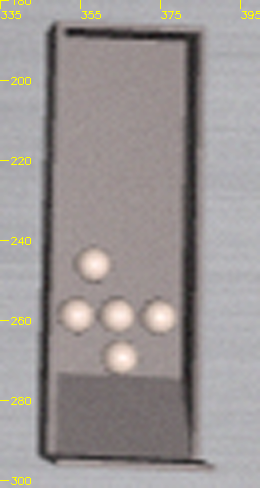

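The trough reads cleanly: left outer wall base at column 345, right inner wall top at about 383, slope starting at row 273, and the 5 balls between rows 246 and 269. Now I'll compute its axis and the lift-and-approach move.

Run:
```python
from station import bot
from h import *
import pickle
np.set_printoptions(precision=4,suppress=True)
c=pickle.load(open("c1.pkl","rb"))["top"]
for v,a,b,d in((200,346,380.9,383.9),(215,345.6,380.3,383.6),(230,345.3,380,383.3)):
    L=plane(c,a,v,0);L2=plane(c,347.8 if v==215 else (348.2 if v==200 else 347.5),v,.035);Rb=plane(c,b,v,.004);Rt=plane(c,d,v,.035)
    print(v,"ctr est: Lout0",L[1]-.042,"LtopOut",L2[1]-.042,"RinB",Rb[1]+.038,"RinT",Rt[1]+.038,"x",L[0],Rt[0])
print("+end outer top",[plane(c,u,r,.035)[0]-.122 for u,r in((355,185.5),(375,186.3))],"inner bottom",[plane(c,u,r,.004)[0]-.118 for u,r in((355,188.6),(375,189.6))])
print("slope",[plane(c,u,r,.004)[0]+.075 for u,r in((355,273),(375,274))])
w=pickle.load(open("w5.pkl","rb")); print("wrist end corner -x,-y outer? z.035/.065", plane(w,186,86,.0), plane(w,433,22,.035))
go(bot,[.575,-.193,.20],tool(-1.3))
```

```text
200 ctr est: Lout0 -0.19513882332955004 LtopOut -0.19438049577118893 RinB -0.1950545972439602 RinT -0.19417475544176474 x 0.6191136548815328 0.6155928342003003
215 ctr est: Lout0 -0.1941217131366702 LtopOut -0.19338136982809517 RinB -0.19328046252397918 RinT -0.19310012054931996 x 0.5841831735658088 0.581900693746458
230 ctr est: Lout0 -0.1933421787233038 LtopOut -0.19261147163626938 RinB -0.19220706814974087 RinT -0.1920334809185721 x 0.5495158573701063 0.5484592221308956
+end outer top [np.float64(0.525442312043397), np.float64(0.5242846668614815)] inner bottom [np.float64(0.5274786578451779), np.float64(0.5258163966432315)]
slope [np.float64(0.5270280645800411), np.float64(0.5254214561371602)]
wrist end corner -x,-y outer? z.035/.065 [ 0.3978 -0.2245  0.    ] [ 0.6474 -0.235   0.035 ]
shift [194.   46.2 -98.8] turn [  0.    0.2 -13.2] rows>=5.3
```

Emit:
step_arm(increments=[[[-1,0,0,-40,0,0,0],[-1,0,0,-80,0,0,0],[-1,0,0,-90,0,0,0],[-1,0,0,-90,0,0,0]]])

```text
t: 18.53
eef_pos: [0.4836, -0.3706, 0.1938]
tool_rot: [0.004, 0.79, 0.613, 0.0]
contact_force: [0.2, 0.3, -3.8]
gripper_width: 0.195
grasp_force: 108.5
```

Run:
```python
from station import bot
from h import *
go(bot,[.625,-.195,.19],tool(-2))
```

```text
shift [205.4  93.    3.5] turn [  0.4   0.3 -12.5] rows>=5.4
```

Emit:
step_arm(increments=[[[-1,41,19,3,0,0,-3],[-1,82,38,3,0,0,-6],[-1,123,56,3,0,0,-9],[-1,164,75,3,0,0,-12],[-1,205,93,3,0.4,0.3,-12.5],[-1,205,93,3,0.4,0.3,-12.5],[-1,205,93,3,0.4,0.3,-12.5],[-1,205,93,3,0.4,0.3,-12.5],[-1,205,93,3,0.4,0.3,-12.5]]])

```text
t: 19.28
eef_pos: [0.6216, -0.1943, 0.1845]
tool_rot: [-0.005, 0.719, 0.695, -0.003]
contact_force: [-0.9, -0.8, -2.3]
gripper_width: 0.197
grasp_force: 108.3
```

Run:
```python
from station import bot
from h import *
go(bot,[.625,-.195,.1025],tool(-2))
t=cam(bot,"top"); s=cam(bot,"scene")
a=cv2.resize(t["image"][150:310,320:440,::-1],None,fx=3,fy=3); b=cv2.resize(s["image"][180:360,130:330,::-1],None,fx=2.1,fy=2.1)
k=np.zeros((480,800,3),np.uint8); k[:a.shape[0],:a.shape[1]]=a; k[:b.shape[0],370:370+b.shape[1]]=b; cv2.imwrite("pics/tr2.png",k)
```

```text
shift [-0.8  4.2 82. ] turn [-0.6 -0.2  0. ] rows>=2.0
```

View pics/tr2.png

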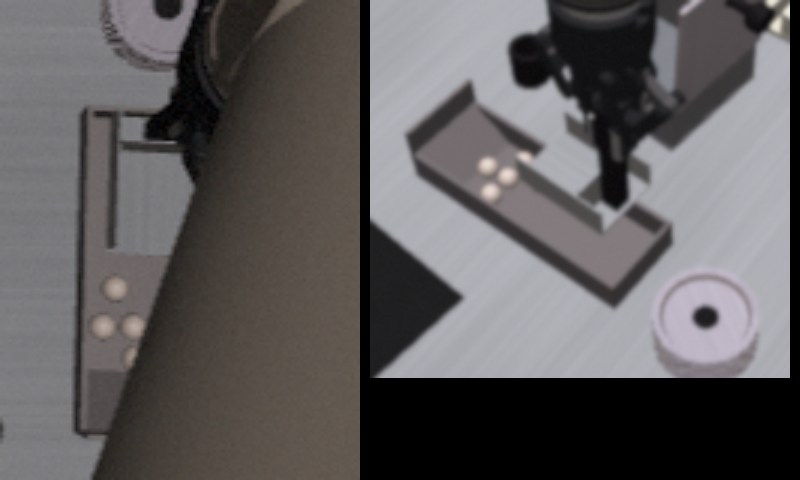

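Run:
```python
from station import bot
from h import *
t=cam(bot,"top"); g=t["image"].astype(float).mean(2)
for v in(205,215,225):
    p=g[v-2:v+3,340:375].mean(0); d=np.diff(p); e=[(int(340+i),int(d[i])) for i in np.where(abs(d)>8)[0]]; print(v,e)
print(plane(t,355.5,225,.0858),plane(t,358,215,.0858+.032),plane(t,356,233,.087), bot.get_obs()["eef_pos"])
```

```text
205 [(345, -38), (346, -44), (347, 21), (348, 33), (349, 10), (355, -17), (356, -25), (357, -10), (358, 22), (359, 37), (360, 13)]
215 [(344, -12), (345, -37), (346, -29), (347, 31), (348, 26), (355, -23), (356, -25), (358, 39), (359, 25)]
225 [(344, -23), (345, -38), (346, -16), (347, 46), (348, 18), (355, -28), (356, -20), (358, 50), (359, 17)]
[ 0.55478051 -0.1590491   0.0858    ] [ 0.57274621 -0.15833184  0.1178    ] [ 0.53791405 -0.15979066  0.087     ] [ 0.62178286 -0.19518797  0.18548772]
```

Emit:
step_arm(increments=[[[-1,-1.2,4,30,0,0,0],[-1,-1.2,4,55,0,0,0],[-1,-1.2,4,70,0,0,0],[-1,-1.2,4,77,0,0,0],[-1,-1.2,4,80,0,0,0],[-1,-1.2,4,80,0,0,0],[-1,-1.2,4,80,0,0,0]]])

```text
t: 20.02
eef_pos: [0.6268, -0.1954, 0.1069]
tool_rot: [-0.003, 0.719, 0.695, -0.001]
contact_force: [0.1, 0.3, -2.0]
gripper_width: 0.194
grasp_force: 108.2
```

Emit:
step_arm(increments=[[[-1,0,0,1,0,0,0],[-1,0,0,2,0,0,0],[-1,0,0,2,0,0,0]]])

```text
t: 20.27
eef_pos: [0.6266, -0.1947, 0.1043]
tool_rot: [-0.004, 0.719, 0.695, -0.001]
contact_force: [0.7, -0.3, -2.3]
gripper_width: 0.198
grasp_force: 108.2
```

Emit:
step_arm(increments=[[[-1,-0.8,0,1,0,0,0],[-1,-0.8,0,2,0,0,0],[-1,-0.8,0,2,0,0,0],[-1,-0.8,0,2,0,0,0]]])

```text
t: 20.6
eef_pos: [0.6268, -0.1954, 0.103]
tool_rot: [-0.004, 0.719, 0.695, -0.001]
contact_force: [-1.7, 1.4, 5.5]
gripper_width: 0.196
grasp_force: 109.6
```

Run:
```python
from station import bot
from h import *
o=bot.get_obs(); print(o["contact_force"])
go(bot,[.535,-.1922,.1025],tool(-2))
```

```text
[-1.70035361  1.42577334  5.47255149]
shift [  0.1 -91.8   1.1] turn [-0.4 -0.2  0.1] rows>=2.2
```

Emit:
step_arm(increments=[[[-1,0,-8,0,-0.6,0,0],[-1,0,-16,0,-0.6,0,0],[-1,0,-24,0,-0.6,0,0],[-1,0,-31,0,-0.6,0,0],[-1,0,-38,0,-0.6,0,0],[-1,0,-44,0,-0.6,0,0],[-1,0,-50,0,-0.6,0,0],[-1,0,-55,0,-0.6,0,0],[-1,0,-60,0,-0.6,0,0],[-1,0,-65,0,-0.6,0,0]]])

```text
t: 21.43
eef_pos: [0.5617, -0.1934, 0.1028]
tool_rot: [0.001, 0.719, 0.695, 0.002]
contact_force: [3.5, -0.4, 4.7]
gripper_width: 0.195
grasp_force: 109.6
```

Emit:
step_arm(increments=[[[-1,0,-4,0,0,0,0],[-1,0,-8,0,0,0,0],[-1,0,-12,0,0,0,0],[-1,0,-16,0,0,0,0],[-1,0,-19,0,0,0,0],[-1,0,-22,0,0,0,0],[-1,0,-22,0,0,0,0],[-1,0,-22,0,0,0,0]]])

```text
t: 22.1
eef_pos: [0.544, -0.1926, 0.1039]
tool_rot: [0.004, 0.718, 0.696, 0.005]
contact_force: [12.3, -0.0, 2.4]
gripper_width: 0.195
grasp_force: 109.3
```

Run:
```python
from station import bot
from h import *
go(bot,[.535,-.1922,.1025],tool(-2))
t=cam(bot,"top"); s=cam(bot,"scene"); w=cam(bot,"wrist")
b=cv2.resize(s["image"][180:330,130:290,::-1],None,fx=2.5,fy=2.5); a=cv2.resize(w["image"][:300,80:440,::-1],None,fx=1.1,fy=1.1)
k=np.zeros((400,800,3),np.uint8); k[:a.shape[0],:a.shape[1]]=a; k[:375,400:800]=b; cv2.imwrite("pics/tr3.png",cv2.convertScaleAbs(k,alpha=1.3))
```

```text
shift [ 0.1 -9.1  1.3] turn [ 0.7 -0.1  0.2] rows>=0.2
```

View pics/tr3.png

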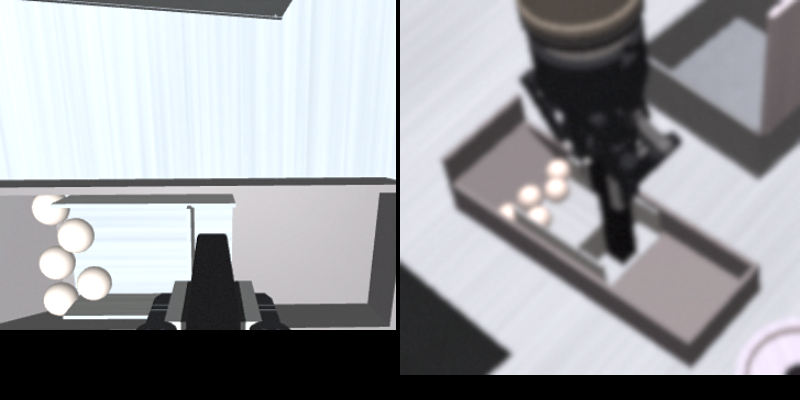

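Two balls are in the bowl, and three sit at the lip; the ones at the two corners are caught by the side-wall tips. I'll back off, shift sideways and push again, once for each side.

Emit:
step_arm(increments=[[[-1,0,8,0,0,0,0],[-1,2,14,0,0,0,0],[-1,4.5,14,0,0,0,0],[-1,4.5,9,0,0,0,0],[-1,4.5,5,0,0,0,0],[-1,4.5,1,0,0,0,0],[-1,4.5,-2,0,0,0,0],[-1,4.5,-5,0,0,0,0],[-1,4.5,-7,0,0,0,0],[-1,4.5,-7,0,0,0,0]]])

```text
t: 23.08
eef_pos: [0.5411, -0.188, 0.1056]
tool_rot: [0.007, 0.718, 0.696, 0.007]
contact_force: [17.0, -1.4, 5.9]
gripper_width: 0.191
grasp_force: 109.7
```

Emit:
step_arm(increments=[[[-1,0,7,0,0,0,0],[-1,-4,14,0,0,0,0],[-1,-8,14,0,0,0,0],[-1,-8.5,9,0,0,0,0],[-1,-8.5,5,0,0,0,0],[-1,-8.5,1,0,0,0,0],[-1,-8.5,-2,0,0,0,0],[-1,-8.5,-3,0,0,0,0],[-1,-8.5,-3,0,0,0,0]]])

```text
t: 23.83
eef_pos: [0.5339, -0.1963, 0.1039]
tool_rot: [0.004, 0.719, 0.695, 0.005]
contact_force: [13.1, -0.1, 5.9]
gripper_width: 0.195
grasp_force: 109.7
```

```bash
cat > look.py <<'E'
from station import bot
from h import *
import sys
go(bot,[.535,-.1922,.1025],tool(-2))
w=cam(bot,"wrist",sys.argv[1]); I=w["image"].astype(int)
m=((I.min(2)>130)&(I[:,:,0]-I[:,:,2]>6)).astype(np.uint8)
m=cv2.morphologyEx(m,2,np.ones((5,5),np.uint8)); n,l,st,ce=cv2.connectedComponentsWithStats(m)
print([(ce[k].round().astype(int).tolist(),int(st[k,4]),st[k,2:4].tolist()) for k in range(1,n) if st[k,4]>100])
E
python3 look.py w7
```

```text
shift [4.2 0.9 1.4] turn [ 0.7 -0.1  0.1] rows>=0.1
[([134, 200], 617, [32, 26]), ([162, 216], 683, [30, 30]), ([141, 239], 657, [30, 29]), ([166, 259], 610, [29, 27]), ([131, 269], 648, [30, 28])]
```

Emit:
step_arm(increments=[[[-1,0,8,0,0,0,0],[-1,-1.5,16,0,0,0,0],[-1,-1.5,22,0,0,0,0],[-1,-1.5,16,0,0,0,0],[-1,-1.5,10,0,0,0,0],[-1,-1.5,5,0,0,0,0],[-1,-1.5,1,0,0,0,0],[-1,-1.5,-2,0,0,0,0],[-1,-1.5,-4,0,0,0,0],[-1,-1.5,-4,0,0,0,0]]])

```text
t: 24.72
eef_pos: [0.5324, -0.1979, 0.1049]
tool_rot: [0.006, 0.719, 0.695, 0.006]
contact_force: [16.3, -0.6, 6.5]
gripper_width: 0.195
grasp_force: 110.1
```

```bash
python3 look.py w8
```

```text
shift [5.8 2.3 2.4] turn [ 1.  -0.   0.1] rows>=0.2
[([151, 202], 668, [31, 28]), ([160, 237], 1932, [69, 68]), ([178, 259], 615, [29, 27])]
```

```bash
cat > balls.py <<'E'
import sys; from h import *
def balls(f):
    I=cv2.imread(f"pics/{f}.png")[:,:,::-1].astype(int)
    m=((I.min(2)>120)&(I[:,:,0]-I[:,:,2]>4)).astype(np.uint8)
    m=cv2.morphologyEx(m,2,np.ones((5,5),np.uint8)); m=cv2.morphologyEx(m,3,np.ones((5,5),np.uint8))
    d=cv2.GaussianBlur(cv2.distanceTransform(m,2,5),(0,0),1); p=(d==cv2.dilate(d,np.ones((15,15))))&(d>8)
    return [(int(x),int(y),round(float(d[y,x]),1)) for y,x in zip(*np.where(p))]
for f in sys.argv[1:]: print(f,balls(f))
E
python3 balls.py w7 w8
python3 - <<'E'
from h import *
I=cv2.imread("pics/w8.png").astype(int).sum(2)//3
for v in(200,215,230,245,260,275): print(v,I[v,110:200:3].tolist())
E
```

```text
w7 [(134, 200, 12.3), (162, 217, 14.1), (141, 239, 14.0), (166, 259, 13.4), (131, 268, 13.5)]
w8 [(152, 202, 13.4), (181, 219, 13.8), (154, 233, 13.7), (148, 251, 8.2), (178, 259, 13.3)]
200 [128, 128, 128, 128, 128, 128, 127, 128, 128, 201, 222, 229, 234, 239, 238, 225, 216, 199, 172, 130, 198, 191, 191, 191, 191, 190, 191, 191, 191, 192]
215 [128, 128, 128, 128, 128, 128, 129, 128, 128, 129, 128, 134, 176, 192, 194, 185, 161, 188, 190, 161, 198, 217, 223, 225, 224, 219, 211, 191, 166, 117]
230 [129, 128, 129, 128, 128, 129, 128, 129, 128, 128, 188, 217, 226, 228, 233, 229, 219, 208, 188, 160, 114, 204, 220, 224, 223, 220, 206, 183, 135, 198]
245 [129, 129, 129, 130, 127, 128, 127, 128, 128, 109, 126, 128, 144, 212, 213, 210, 199, 174, 155, 200, 145, 122, 134, 130, 119, 97, 164, 199, 198, 198]
260 [128, 128, 128, 128, 128, 129, 137, 217, 228, 233, 240, 236, 227, 217, 200, 176, 135, 198, 193, 221, 229, 233, 240, 235, 224, 216, 195, 164, 134, 195]
275 [127, 128, 128, 129, 128, 128, 128, 130, 130, 70, 63, 58, 78, 87, 85, 87, 86, 87, 87, 87, 86, 88, 85, 85, 85, 87, 88, 86, 86, 86]
```

All five balls now appear to be behind the lip, which is at about column 138. I'll tilt the mouth up along the slope, then lift.

Emit:
step_arm(increments=[[[-1,0,-1,0,2.5,0,0],[-1,0,-1,0,5,0,0],[-1,0,-1,0,7.5,0,0],[-1,0,-1,0,10,0,0],[-1,0,0,0,12.5,0,0],[-1,0,0,-2,15,0,0],[-1,0,0,-4,18,0,0],[-1,0,0,-4,20,0,0],[-1,0,0,-4,20,0,0],[-1,0,0,-4,20,0,0]]])

```text
t: 25.6
eef_pos: [0.5232, -0.197, 0.1045]
tool_rot: [-0.127, 0.708, 0.684, -0.12]
contact_force: [-0.7, -0.2, -3.3]
gripper_width: 0.195
grasp_force: 108.9
```

```bash
python3 look.py w9; python3 balls.py w9
python3 - <<'E'
from h import *
I=cv2.imread("pics/w9.png").astype(int).sum(2)//3
for v in(185,200,215,230,245,260,275): print(v,I[v,60:230:5].tolist())
E
```

```text
shift [ 5.2 11.6 -2.1] turn [-20.1  -0.2   0.1] rows>=2.8
[([212, 200], 565, [28, 26]), ([235, 221], 606, [28, 28]), ([206, 233], 589, [27, 29]), ([232, 253], 294, [23, 21]), ([192, 259], 556, [26, 27])]
w9 [(212, 200, 12.2), (234, 220, 13.2), (206, 233, 13.0), (192, 259, 12.4)]
185 [193, 191, 192, 200, 194, 191, 197, 202, 193, 205, 143, 59, 60, 204, 197, 197, 197, 196, 197, 196, 196, 194, 195, 195, 194, 194, 193, 193, 195, 195, 193, 193, 193, 194]
200 [190, 191, 189, 191, 198, 193, 193, 200, 198, 202, 140, 58, 60, 62, 62, 61, 72, 189, 189, 189, 189, 189, 188, 189, 190, 189, 189, 188, 224, 232, 236, 219, 190, 139]
215 [191, 193, 192, 193, 199, 195, 193, 198, 200, 192, 201, 141, 62, 61, 62, 61, 59, 188, 187, 187, 187, 188, 187, 186, 187, 187, 187, 186, 185, 188, 189, 188, 187, 215]
230 [193, 188, 193, 190, 194, 199, 194, 194, 200, 197, 199, 143, 61, 60, 60, 62, 61, 199, 192, 192, 192, 193, 192, 192, 191, 192, 192, 217, 225, 224, 207, 173, 122, 201]
245 [187, 196, 193, 191, 192, 197, 194, 194, 198, 200, 193, 138, 73, 63, 61, 60, 60, 96, 194, 195, 196, 196, 196, 194, 195, 194, 138, 124, 212, 212, 193, 143, 196, 195]
260 [197, 198, 192, 197, 193, 193, 201, 196, 195, 198, 195, 199, 145, 62, 61, 61, 61, 59, 190, 189, 189, 191, 190, 190, 218, 232, 239, 221, 188, 140, 172, 192, 193, 224]
275 [194, 187, 196, 192, 191, 192, 193, 195, 194, 197, 198, 193, 141, 60, 62, 60, 61, 85, 86, 85, 85, 85, 87, 88, 85, 86, 84, 85, 84, 85, 86, 86, 26, 29]
```

All five balls are in the bowl and have rolled back. Next I'll lift and go to the pre-pour pose.

Run:
```python
from station import bot
from h import *
go(bot,[.53,-.195,.25],tool(-2,-20))
go(bot,[.525,-.16,.25],tool(-48,-20))
go(bot,[.52,-.13,.25],tool(-95,-20))
print(bot.get_obs()["q"].round(2))
```

```text
shift [   3.1  -43.4 -138.5] turn [-0.1 -0.2  0.1] rows>=3.5
shift [  37.9  -49.2 -136.3] turn [-0.2 15.6 43.3] rows>=6.4
shift [  67.7  -54.8 -134.1] turn [-0.2 31.7 87.4] rows>=13.0
[-0.15  0.7   0.54  1.74 -0.26  1.14  0.45]
```

Emit:
step_arm(increments=[[[-1,1,-11,-30,0,0,0],[-1,2,-22,-65,0,0,0],[-1,3,-33,-100,0,0,0],[-1,3,-43,-136,0,0,0],[-1,9,-44,-136,0,2.5,7],[-1,15,-45,-136,0,5,14],[-1,21,-46,-136,0,7.5,21],[-1,27,-47,-136,0,10,28],[-1,33,-48,-136,-0.1,12.5,35],[-1,38,-49,-136,-0.2,15.6,43.3]]])

```text
t: 26.48
eef_pos: [0.5251, -0.1597, 0.2504]
tool_rot: [-0.16, 0.911, 0.374, -0.065]
contact_force: [0.8, -1.0, -2.9]
gripper_width: 0.2
grasp_force: 109.4
```

Run:
```python
from station import bot
from h import *
go(bot,[.52,-.13,.25],tool(-95,-20))
```

```text
shift [ 17.3 -23.1   8.8] turn [ 0.  16.9 46.7] rows>=6.9
```

Emit:
step_arm(increments=[[[-1,2.5,-3,1,0,2.4,6.7],[-1,5,-6,2,0,4.8,13.4],[-1,7.5,-9,3,0,7.2,20],[-1,10,-12,4,0,9.6,26.7],[-1,12,-15,5,0,12,33.4],[-1,14.5,-18,7,0,14.5,40],[-1,17.3,-23,8.8,0,16.9,46.7],[-1,17.3,-23,8.8,0,16.9,46.7],[-1,17.3,-23,8.8,0,16.9,46.7],[-1,17.3,-23,8.8,0,16.9,46.7]]])

```text
t: 27.32
eef_pos: [0.5209, -0.1304, 0.2504]
tool_rot: [-0.173, 0.984, -0.037, 0.008]
contact_force: [0.4, -0.2, -2.8]
gripper_width: 0.195
grasp_force: 109.4
```

Run:
```python
from station import bot
from h import *
print(bot.get_obs()["q"].round(2))
go(bot,[.517,-.10,.20],tool(-95,-10))
go(bot,[.518,-.085,.19],tool(-95,0))
go(bot,[.518,-.07,.187],tool(-95,12))
go(bot,[.518,-.036,.19],tool(-95,35))
t=cam(bot,"top"); s=cam(bot,"scene")
a=cv2.resize(t["image"][170:310,220:380,::-1],None,fx=2.5,fy=2.5); b=cv2.resize(s["image"][100:280,170:370,::-1],None,fx=2,fy=2)
k=np.zeros((360,800,3),np.uint8); k[:a.shape[0],:a.shape[1]]=a; k[:b.shape[0],400:]=b; cv2.imwrite("pics/pour.png",k)
```

```text
[-0.38  0.44  0.92  1.89 -0.7   1.24 -0.8 ]
shift [ -6.3 -11.   57.6] turn [-10.    0.    0.6] rows>=1.4
shift [ -6.5 -21.7  72.1] turn [-20.   -0.    0.6] rows>=2.8
shift [ -7.6 -34.8  80. ] turn [-32.   -0.1   0.6] rows>=4.5
shift [-10.2 -67.7  88.8] turn [-55.   -0.2   0.6] rows>=7.7
```

View pics/pour.png

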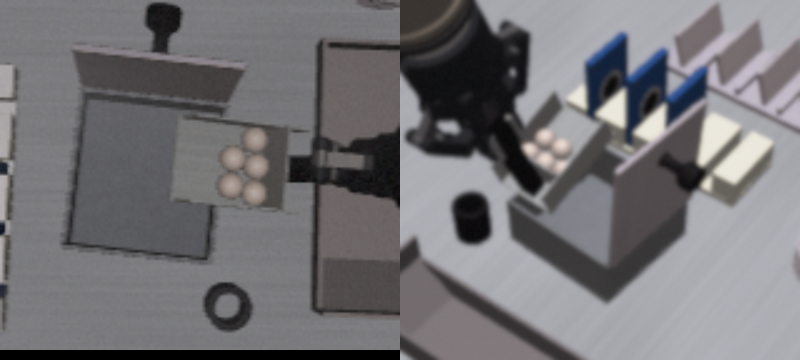

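Five balls are in the bowl with the mouth over the box, and three plates stand upright in the rack. I'll pour.

Emit:
step_arm(increments=[[[-1,-6,-5,28,-5,0,0.3],[-1,-10,-11,57,-10,0,0.6],[-1,-10,-16,66,-15,0,0.6],[-1,-10,-22,72,-20,0,0.6],[-1,-11,-28,77,-26,0,0.6],[-1,-12,-35,80,-32,0,0.6],[-1,-12,-44,83,-38,0,0.6],[-1,-13,-52,86,-44,0,0.6],[-1,-13,-60,88,-50,0,0.6],[-1,-13,-68,89,-55,0,0.6]]])

```text
t: 28.25
eef_pos: [0.517, -0.0329, 0.1896]
tool_rot: [0.303, 0.952, -0.041, -0.012]
contact_force: [0.4, -0.4, -2.6]
gripper_width: 0.201
grasp_force: 109.7
```

Emit:
step_arm(increments=[[[-1,0,0,0,0,0,0],[-1,0,0,0,0,0,0],[-1,0,0,0,0,0,0],[-1,0,0,0,0,0,0]]])

```text
t: 28.58
eef_pos: [0.5158, -0.0366, 0.1903]
tool_rot: [0.3, 0.953, -0.045, -0.012]
contact_force: [-0.4, -0.5, -1.6]
gripper_width: 0.193
grasp_force: 109.6
```

```bash
cat > bb.py <<'E'
from station import bot
from h import *
import sys
t=cam(bot,"top","t_"+sys.argv[1]); I=t["image"].astype(int)
m=((I.min(2)>110)&(I[:,:,0]-I[:,:,2]>12)).astype(np.uint8)
n,l,st,ce=cv2.connectedComponentsWithStats(m)
for k in range(1,n):
    if 25<st[k,4]<600: print(ce[k].round(1).tolist(),int(st[k,4]),plane(t,*ce[k],.014)[:2].round(3))
go(bot,[.512,-.036,.19],tool(-95,35)); print(bot.get_obs()["q"].round(2))
E
python3 bb.py p1
```

```text
[266.4, 264.3] 46 [0.469 0.028]
shift [-3.8 -0.5  0.1] turn [-0.1 -0.  -0.4] rows>=0.1
[-1.22  0.85  1.29  2.01 -0.26  0.92 -1.53]
```

Run:
```python
from station import bot
from h import *
go(bot,[.515,-.06,.25],tool(-95,20))
go(bot,[.515,-.17,.25],tool(-95,0))
```

```text
shift [  1.7  53.2 -35.6] turn [14.9 -0.1 -0.4] rows>=2.1
shift [ 11.9 143.   27.1] turn [34.9 -0.1 -0.4] rows>=4.9
```

Emit:
step_arm(increments=[[[-1,1,27,-18,7,0,0],[-1,1.7,53,-35,14.9,0,0],[-1,5,80,-15,22,0,0],[-1,9,115,8,29,0,0],[-1,12,143,27,34.9,0,-0.4],[-1,12,143,27,34.9,0,-0.4],[-1,12,143,27,34.9,0,-0.4],[-1,12,143,27,34.9,0,-0.4]]])

```text
t: 29.3
eef_pos: [0.5137, -0.1739, 0.2514]
tool_rot: [0.001, 0.999, -0.047, 0.002]
contact_force: [0.3, 1.2, -2.3]
gripper_width: 0.194
grasp_force: 109.6
```

```bash
python3 bb.py p2
python3 - <<'E'
from station import bot
from h import *
go(bot,[.481,-.33,.25],tool(-10))
print(bot.get_obs()["q"].round(2))
E
```

```text
[256.7, 226.9] 38 [0.553 0.052]
[255.5, 237.1] 36 [0.53  0.054]
[270.2, 240.8] 37 [0.522 0.021]
[254.0, 248.2] 38 [0.505 0.057]
[266.5, 264.3] 35 [0.469 0.028]
shift [ -14.7 -134.3   60.5] turn [-34.9  -0.1  -0.1] rows>=4.9
[-0.63  0.43  1.1   1.92 -0.44  1.05 -1.  ]
shift [-19.3 161.4   0.8] turn [  0.2  -0.1 -85.1] rows>=11.9
[-0.63  0.43  1.1   1.92 -0.44  1.05 -1.  ]
```

All five balls lie in the box. The scoop goes back to its mat.

Emit:
step_arm(increments=[[[-1,-2,16,0,0,0,-7],[-1,-4,32,0,0,0,-14],[-1,-6,48,0,0,0,-21],[-1,-8,64,0,0,0,-28],[-1,-10,80,0,0,0,-35],[-1,-12,96,0,0,0,-42],[-1,-14,112,0,0,0,-49],[-1,-16,128,0,0,0,-56],[-1,-18,145,0,0,0,-63],[-1,-19,161,0,0,0,-70]]])

```text
t: 30.18
eef_pos: [0.4838, -0.3263, 0.25]
tool_rot: [0.001, 0.84, 0.543, -0.0]
contact_force: [0.2, -0.7, -2.4]
gripper_width: 0.195
grasp_force: 109.7
```

Run:
```python
from station import bot
from h import *
go(bot,[.482,-.361,.15],tool(-5))
```

```text
shift [-32.2  12.5 100.1] turn [  0.1   0.1 -19.3] rows>=2.7
```

Emit:
step_arm(increments=[[[-1,-11,4,33,0,0,-6.5],[-1,-22,8,66,0,0,-13],[-1,-32,12.5,85,0.1,0.1,-19.3],[-1,-32,12.5,100,0.1,0.1,-19.3],[-1,-32,12.5,100,0.1,0.1,-19.3],[-1,-32,12.5,100,0.1,0.1,-19.3],[-1,-32,12.5,100,0.1,0.1,-19.3]]])

```text
t: 30.77
eef_pos: [0.4827, -0.3609, 0.1513]
tool_rot: [0.001, 0.74, 0.673, -0.0]
contact_force: [0.2, 0.6, -2.0]
gripper_width: 0.191
grasp_force: 109.5
```

Run:
```python
from station import bot
from h import *
go(bot,[.482,-.361,.1017],tool(-5))
```

```text
shift [-0.1 -0.7 49.6] turn [ 0.1  0.1 -0.4] rows>=1.2
```

Emit:
step_arm(increments=[[[-1,0,0,20,0,0,0],[-1,0,0,35,0,0,0],[-1,0,0,43,0,0,0],[-1,0,0,46,0,0,0],[-1,0,0,48,0,0,0],[-1,0,0,49.5,0,0,0],[-1,0,0,49.5,0,0,0],[-1,0,0,49.5,0,0,0]]])

```text
t: 31.43
eef_pos: [0.4821, -0.3623, 0.1018]
tool_rot: [0.001, 0.74, 0.673, 0.0]
contact_force: [1.1, 0.3, 0.1]
gripper_width: 0.193
grasp_force: 110.0
```

Emit:
step_arm(increments=[[[-1,0,0,0.7,0,0,0],[-1,0,0,0.7,0,0,0],[0.1,0,0,0.7,0,0,0],[0.1,0,0,0.7,0,0,0],[0.1,0,0,0.7,0,0,0],[0.1,0,0,0.7,0,0,0],[0.1,0,0,-20,0,0,0],[0.1,0,0,-60,0,0,0],[0.1,0,0,-100,0,0,0],[0.1,0,0,-140,0,0,0]]], force=40)

```text
t: 32.27
eef_pos: [0.4809, -0.3618, 0.2422]
tool_rot: [-0.0, 0.74, 0.672, -0.001]
contact_force: [1.3, -0.1, 0.4]
gripper_width: 0.55
grasp_force: 0.0
```

Emit:
step_arm(increments=[[[-1,0,0,-50,0,0,0],[-1,0,0,-60,0,0,0],[-1,0,0,-60,0,0,0]]])

```text
t: 32.52
eef_pos: [0.4832, -0.3639, 0.3064]
tool_rot: [0.005, 0.74, 0.672, 0.002]
contact_force: [0.9, 0.2, 0.5]
gripper_width: 0.133
grasp_force: 0.0
```

Run:
```python
from station import bot
from h import *
go(bot,[.66,-.05,.30],tool(-5))
t=cam(bot,"top","t_lid")
import pickle; pickle.dump(t,open("tl.pkl","wb"))
```

```text
shift [329.4 145.9   6.4] turn [ 0.5  0.2 -0.5] rows>=8.6
```

Emit:
step_arm(increments=[[[-1,329,146,6,0.5,0.2,-0.5],[-1,329,146,6,0.5,0.2,-0.5],[-1,329,146,6,0.5,0.2,-0.5],[-1,329,146,6,0.5,0.2,-0.5],[-1,329,146,6,0.5,0.2,-0.5],[-1,329,146,6,0.5,0.2,-0.5],[-1,329,146,6,0.5,0.2,-0.5],[-1,329,146,6,0.5,0.2,-0.5],[-1,329,146,6,0.5,0.2,-0.5],[-1,329,146,6,0.5,0.2,-0.5]]])

```text
t: 33.4
eef_pos: [0.6601, -0.0389, 0.2914]
tool_rot: [-0.006, 0.733, 0.68, -0.002]
contact_force: [-1.2, 1.7, 0.1]
gripper_width: 0.001
grasp_force: 0.0
```

Run:
```python
from station import bot
from h import *
go(bot,[.652,-.047,.187],tool(-5))
go(bot,[.617,-.0465,.184],tool(-5))
print(bot.get_obs()["q"].round(2))
```

```text
shift [ -9.4  -6.2 104.4] turn [-0.7 -0.3  0.7] rows>=2.5
shift [-11.5 -41.1 107.8] turn [-0.7 -0.3  0.7] rows>=2.8
[-0.42  0.47  0.57  1.56 -0.27  1.2   0.12]
```

Emit:
step_arm(increments=[[[-1,-9,-3,40,-0.7,-0.3,0.7],[-1,-9,-3,80,-0.7,-0.3,0.7],[-1,-9,-3,104,-0.7,-0.3,0.7],[-1,-9,-3,104,-0.7,-0.3,0.7],[-1,-9,-3,104,-0.7,-0.3,0.7],[-1,-9,-12,104,-0.7,-0.3,0.7],[-1,-9,-22,104,-0.7,-0.3,0.7],[-1,-9,-32,104,-0.7,-0.3,0.7],[-1,-9,-42,104,-0.7,-0.3,0.7],[-1,-9,-42,104,-0.7,-0.3,0.7]]])

```text
t: 34.23
eef_pos: [0.6136, -0.0533, 0.1926]
tool_rot: [0.002, 0.741, 0.671, 0.001]
contact_force: [-0.7, -0.9, 0.3]
gripper_width: -0.001
grasp_force: 0.0
```

Run:
```python
from station import bot
from h import *
for p in ([.5813,-.0435,.182],[.5548,-.041,.173],[.532,-.039,.157],[.514,-.0375,.137],[.5025,-.0365,.112],[.497,-.036,.084]): go(bot,p,tool(-5))
```

```text
shift [  6.5 -33.2  10.5] turn [ 0.3  0.1 -0.7] rows>=0.8
shift [  6.4 -59.8  19.3] turn [ 0.3  0.1 -0.7] rows>=1.5
shift [  6.2 -82.8  35.2] turn [ 0.3  0.1 -0.7] rows>=2.2
shift [   5.9 -101.    55.1] turn [ 0.3  0.1 -0.7] rows>=2.8
shift [   5.8 -112.6   80. ] turn [ 0.3  0.1 -0.7] rows>=3.3
shift [   5.8 -118.3  108. ] turn [ 0.3  0.1 -0.7] rows>=3.8
```

Emit:
step_arm(increments=[[[-1,6,-8,4,0,0,0],[-1,6,-16,8,0,0,0],[-1,6,-25,9,0,0,0],[-1,6,-33,10.5,0,0,0],[-1,6,-42,13,0,0,0],[-1,6,-51,16,0,0,0],[-1,6,-60,19.3,0,0,0]]])

```text
t: 34.82
eef_pos: [0.5548, -0.0412, 0.1713]
tool_rot: [0.002, 0.741, 0.671, 0.0]
contact_force: [2.0, 0.4, -0.4]
gripper_width: 0.001
grasp_force: 0.8
```

Emit:
step_arm(increments=[[[-1,0,-8,5,0,0,0],[-1,0,-16,10.5,0,0,0],[-1,0,-23,16,0,0,0],[-1,0,-32,25,0,0,0],[-1,0,-41,36,0,0,0],[-1,0,-47,48,0,0,0],[-1,0,-53,60.5,0,0,0]]])

```text
t: 35.4
eef_pos: [0.502, -0.0363, 0.11]
tool_rot: [0.002, 0.741, 0.671, 0.0]
contact_force: [1.6, 0.2, 0.8]
gripper_width: -0.003
grasp_force: 0.6
```

Run:
```python
from station import bot
from h import *
print(bot.get_obs()["contact_force"])
for p in ([.497,-.036,.086],[.497,-.036,.082]): go(bot,p,tool(-5))
```

```text
[1.63323874 0.1646329  0.7785968 ]
shift [-0.1 -5.1 24. ] turn [ 0.2  0.1 -0.7] rows>=0.6
shift [-0.1 -5.1 28. ] turn [ 0.2  0.1 -0.7] rows>=0.7
```

Contact forces are light and the lid is following. I'll press it down the rest of the way.

Emit:
step_arm(increments=[[[-1,0,-2,7,0,0,0],[-1,0,-4,14,0,0,0],[-1,0,-5,20,0,0,0],[-1,0,-5,24,0,0,0],[-1,0,-5,26,0,0,0],[-1,0,-5,26,0,0,0],[-1,0,-5,26,0,0,0]]])

```text
t: 35.98
eef_pos: [0.498, -0.0359, 0.0853]
tool_rot: [0.002, 0.741, 0.671, 0.0]
contact_force: [-4.0, 0.6, 6.7]
gripper_width: 0.002
grasp_force: 3.7
```

Emit:
step_arm(increments=[[[-1,0,0,1,0,0,0],[-1,0,0,2,0,0,0],[-1,0,0,3,0,0,0],[-1,0,0,3,0,0,0]]])

```text
t: 36.32
eef_pos: [0.4982, -0.036, 0.0848]
tool_rot: [0.001, 0.742, 0.671, 0.001]
contact_force: [-15.6, 1.0, 43.4]
gripper_width: -0.002
grasp_force: 22.1
```

Emit:
step_arm(increments=[[[-1,0,0,-30,0,0,0],[-1,0,0,-70,0,0,0],[-1,0,0,-110,0,0,0],[-1,0,0,-150,0,0,0],[-1,0,0,-190,0,0,0],[-1,-80,60,-200,0,0,0],[-1,-80,60,-200,0,0,0]]])

```text
t: 36.9
eef_pos: [0.543, -0.1042, 0.2844]
tool_rot: [0.004, 0.739, 0.674, 0.004]
contact_force: [1.1, 0.4, -0.3]
gripper_width: -0.004
grasp_force: 0.0
```

Run:
```python
from station import bot
from h import *
t=cam(bot,"top"); s=cam(bot,"scene")
a=cv2.resize(t["image"][170:310,220:480,::-1],None,fx=1.6,fy=1.6,interpolation=2); b=cv2.resize(s["image"][90:370,60:400,::-1],None,fx=1.1,fy=1.1,interpolation=2)
k=np.zeros((310,800,3),np.uint8); k[:a.shape[0],:a.shape[1]]=a; k[:b.shape[0],420:420+b.shape[1]]=b; cv2.imwrite("pics/end.png",k)
```

```text
(no output)
```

View pics/end.png

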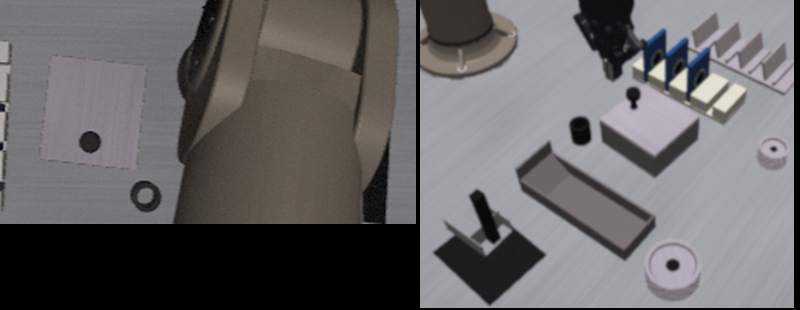

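The lid is shut and the trough is empty, but the scoop sits near one side of its mat (handle top at about (478,195) in the end picture). It may have been knocked, so I'll measure it.

Run:
```python
from station import bot
from h import *
s=cam(bot,"scene"); g=s["image"].astype(int)
print("handle top",plane(s,60+58/1.1,90+194/1.1,.133))
m=(g.max(2)<45).astype(np.uint8); m[:240]=0; m[:,180:]=0
n,l,st,ce=cv2.connectedComponentsWithStats(m)
for k in range(1,n):
    if st[k,4]>60:
        ct=cv2.findContours((l==k).astype(np.uint8),0,2)[0][0]; print(st[k].tolist(),cv2.approxPolyDP(ct,2,True)[:,0].tolist())
```

```text
handle top [ 0.44255964 -0.33283128  0.133     ]
[106, 264, 26, 46, 527] [[111, 264], [106, 268], [117, 299], [122, 307], [128, 309], [131, 306], [128, 292], [117, 267]]
[74, 300, 98, 66, 3068] [[171, 322], [146, 300], [120, 324], [93, 305], [74, 319], [122, 365]]
```

Emit:
step_arm(increments=[[[-1,40,-10,-10,0,0,0],[-1,80,-20,-20,0,0,0],[-1,120,-30,-20,0,0,0],[-1,160,-40,-20,0,0,0],[-1,200,-50,-20,0,0,0],[-1,230,-60,-20,0,0,0],[-1,230,-60,-20,0,0,0],[-1,230,-60,-20,0,0,0]]])

```text
t: 37.72
eef_pos: [0.5024, 0.1315, 0.2993]
tool_rot: [0.002, 0.739, 0.673, 0.0]
contact_force: [0.2, -1.5, 0.6]
gripper_width: 0.001
grasp_force: 0.0
```

Run:
```python
from station import bot
from h import *
np.set_printoptions(precision=4,suppress=True)
t=cam(bot,"top","t_end"); s=cam(bot,"scene","s_end"); g=t["image"].astype(int).mean(2)
for v in range(240,316,5): print(v,(t["image"][v,400:475:2].astype(int).mean(1)).astype(int).tolist())
m=(t["image"].max(2)<30).astype(np.uint8); m[:,:400]=0;m[:,480:]=0;m[:220]=0;m[330:]=0
n,l,st,ce=cv2.connectedComponentsWithStats(m)
for k in range(1,n):
    if st[k,4]>40:
        ct=cv2.findContours((l==k).astype(np.uint8),0,2)[0][0]; print(st[k].tolist(),cv2.approxPolyDP(ct,1.5,True)[:,0].tolist())
print("scene handle base",plane(s,126,306,.005))
```

```text
240 [121, 124, 125, 127, 123, 123, 59, 21, 22, 24, 29, 24, 23, 38, 47, 66, 100, 115, 123, 124, 123, 121, 125, 122, 119, 125, 125, 122, 123, 121, 122, 122, 123, 122, 124, 121, 120, 121]
245 [128, 126, 125, 124, 128, 130, 46, 30, 23, 21, 19, 23, 29, 24, 23, 21, 20, 24, 23, 29, 19, 25, 25, 26, 24, 21, 20, 20, 8, 25, 22, 17, 98, 125, 126, 120, 123, 124]
250 [124, 121, 126, 124, 129, 127, 33, 26, 19, 20, 24, 15, 27, 24, 20, 25, 24, 17, 19, 22, 19, 24, 24, 25, 25, 24, 19, 19, 16, 17, 27, 18, 102, 122, 125, 123, 125, 122]
255 [123, 125, 126, 126, 127, 108, 15, 28, 23, 15, 29, 20, 19, 24, 23, 19, 20, 15, 24, 15, 27, 20, 19, 25, 17, 21, 24, 22, 20, 23, 22, 18, 107, 126, 122, 122, 121, 122]
260 [125, 127, 125, 124, 127, 97, 20, 25, 15, 21, 22, 17, 18, 25, 20, 21, 22, 16, 15, 11, 27, 21, 25, 22, 20, 11, 24, 20, 21, 19, 19, 20, 119, 127, 126, 130, 127, 129]
265 [123, 122, 123, 124, 125, 86, 22, 19, 18, 19, 21, 29, 19, 21, 19, 8, 20, 23, 21, 22, 18, 24, 21, 19, 18, 20, 25, 24, 18, 23, 12, 20, 127, 125, 126, 127, 127, 126]
270 [127, 123, 126, 124, 125, 62, 27, 23, 20, 20, 19, 20, 24, 20, 23, 20, 1
[... 1299 characters left out ...]
, 127, 125, 126, 126]
310 [125, 124, 125, 126, 126, 125, 103, 41, 41, 114, 118, 126, 121, 122, 123, 120, 124, 125, 122, 119, 92, 41, 43, 110, 121, 121, 122, 123, 121, 121, 121, 121, 122, 118, 122, 121, 123, 121]
315 [126, 128, 124, 126, 126, 125, 102, 42, 47, 114, 120, 120, 120, 123, 124, 121, 123, 121, 124, 118, 103, 42, 43, 105, 125, 124, 119, 124, 123, 123, 123, 124, 122, 124, 125, 122, 125, 122]
[409, 239, 55, 71, 2340] [[413, 239], [413, 244], [415, 245], [412, 248], [409, 304], [412, 304], [412, 273], [446, 273], [446, 277], [424, 276], [424, 282], [446, 286], [448, 291], [448, 307], [459, 309], [463, 244], [446, 242], [445, 245], [444, 242]]
scene handle base [ 0.4364 -0.3338  0.005 ]
```

Run:
```python
from h import *
import pickle
np.set_printoptions(precision=4,suppress=True)
T=pickle.load(open("c1.pkl","rb"))["top"]; S=pickle.load(open("c1.pkl","rb"))["scene"]
I=cv2.imread("pics/t_end.png").astype(int); J=cv2.imread("pics/s_end.png").astype(int)
g=I.mean(2)
for u in(420,426,432): 
    p=g[262:330,u-1:u+2].mean(1); d=np.diff(p); print("col",u,[(262+int(i)+1,int(d[i])) for i in np.where(abs(d)>15)[0]])
print("handle dark rows"); 
for v in range(274,290): print(v,[400+int(i) for i in np.where(g[v,400:470]<13)[0]])
for u,v in((420,273.5),(432,274.5)): print("back floor",plane(T,u,v,.005))
print("handle top",plane(T,442,282,.133),two(T,(442,282),S,(112,268)))
```

```text
col 420 [(273, 24), (274, 77), (283, -15), (284, -50), (285, 63)]
col 426 [(274, 107), (275, -90), (276, -28), (283, 31), (285, 77)]
col 432 [(274, 104), (275, -33), (276, -82), (285, 97)]
handle dark rows
274 [449, 454, 459]
275 []
276 [424, 425, 426, 427, 428, 429, 431, 432, 433, 434, 435, 458, 460]
277 [424, 425, 427, 428, 429, 430, 431, 433, 434, 435, 436, 437, 438, 441, 442, 443, 444, 447, 450, 456]
278 [424, 425, 427, 428, 429, 430, 431, 432, 433, 434, 435, 436, 438, 439, 440, 441, 442, 443, 444, 447]
279 [424, 425, 426, 427, 428, 429, 430, 431, 432, 433, 434, 436, 437, 438, 439, 440, 441, 442, 443, 444]
280 [424, 426, 427, 428, 429, 431, 432, 433, 434, 435, 436, 437, 438, 439, 440, 441, 442, 443, 444, 457]
281 [425, 426, 427, 428, 429, 430, 431, 432, 434, 435, 436, 437, 438, 439, 440, 441, 442, 443, 444, 461]
282 [424, 425, 426, 427, 428, 429, 430, 432, 433, 434, 435, 436, 437, 438, 439, 440, 441, 442, 443, 444, 451]
283 [428, 429, 430, 431, 432, 434, 435, 436, 437, 438, 439, 440, 441, 443, 444, 458]
284 [434, 435, 436, 437, 438, 439, 440, 441, 442, 443, 444]
285 [439, 440, 441, 442, 443, 444, 453, 459, 461]
286 [443]
287 [447, 449]
288 [450, 454, 460]
289 [452]
back floor [ 0.453  -0.3195  0.005 ]
back floor [ 0.4512 -0.3466  0.005 ]
handle top [ 0.4414 -0.3197  0.133 ] [ 0.4376 -0.3283  0.1189]
```

Run:
```python
from h import *
import pickle
np.set_printoptions(precision=4,suppress=True)
d=pickle.load(open("c1.pkl","rb")); T,S=d["top"],d["scene"]
print(plane(T,449,282,.133),two(T,(449,282),S,(112,267)))
# side-face midline: bottom (424,279.3) and top (444.5,281.4)
a=plane(T,424.3,279.3,.012);b=plane(T,444.5,281.3,.133);print("side face low",a,"top",b)
```

```text
[ 0.4416 -0.3334  0.133 ] [ 0.4416 -0.334   0.1317]
side face low [ 0.4405 -0.3265  0.012 ] top [ 0.4429 -0.3246  0.133 ]
```

The handle is upright (top to foot within about 2 mm) and about 27 mm from the mat's centre, so the scoop stands well. I'll hand in.

```bash
python3 -c "
from station import bot
print(bot.hand_in())"
```

```text
the job is handed in; nothing more can be done
None
```

I handed in the job (no verdict came back): my last measurements and camera views show all three plates upright in the rack, all five balls in the box with the lid shut, and the scoop upright on its mat. The scoop was knocked about 50 mm after I set it down; I left it, as its handle is still about 27 mm from the mat's centre, with the bowl overhanging one edge.

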